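# Load cleaned heat sinks face up and feed them to the preheater

### The arm

A 6-joint arm with a two-finger parallel gripper is mounted at the origin on the work surface. World frame = base frame: x ahead of the robot, y to its left, z up, the work surface at z = 0. Lengths are in mm, angles in degrees, forces in N, time in s.
With the tool pointing down it reaches from about 350 to 850 mm from the base axis. Payload 8.1 kg.
Tool frame: the origin (TCP) lies at the very end of the fingers, on their centre line; the grasp point (between the pads) lies 19 mm behind it (tcp_to_grasp is the distance from the TCP to the grasp point, in mm); z points along the fingers, x is the direction in which the jaws open and shut, and the axes are right-handed (so a half turn about z gives the same grasp; the last joint's range is limited). The gripper opens to 85 mm and grips with 20 to 120 N. Pads are 22 mm wide; open, the fingers measure 114 mm over their backs; the gripper's body (76 mm by 85 mm) begins 54 mm behind the grasp point. The pads swing forward as they close: fully open they stand 13 mm farther back than shut.
Start: joints at [-81.669, 7.471, 85.268, -0, 87.261, -4.893], TCP at [137.274, -584.09, 231.292] pointing down, gripper open.
Joint ranges: [-169.43, 169.43], [-51.17, 129.36], [1.28, 143.12], [-76.62, 256.62], [0, 156.53], [-152.29, 152.29]. Speed limits (degrees/s): [136.94, 136.94, 159.86, 180, 180, 180].

### API

Orientations are given as [roll, pitch, yaw] about the fixed x, y, z axes, in that order (R = Rz(yaw) Ry(pitch) Rx(roll)).
In Python, from bench import * gives the robot as it stands. The module is installed in compiled form; this text tells all that it offers.
- The arm moves only by the tool apply_moves, never from a script. Its argument "targets" is text: rows parted by semicolons, each of 7 numbers parted by spaces: the turn, a rotation vector about the tool's x, y, z in rad, then the shift along the tool's x, y, z in cm, then the finger opening in cm, from 0 to 8.54. A call has exactly 5 rows; each row is the pose to reach, as a shift and turn from the pose commanded when the call began, along the tool's axes at that moment; what a row does not reach only later rows make up. A row lasts 1/10 s, in which the tool goes at most 50 mm and 8.59 degrees, less where a joint would pass 70% of its speed; a pose out of reach is approached as far as the arm can. A call with a gripper value outside its range is refused whole. The fingers move at their own pace and stop on an object; "force" is the grip in N (left out, the last holds). Time passes only in rows, so rows that repeat a pose let the fingers close, or fill a call up. It gives the time, the measured TCP pose, the force and the opening at its end, in the units of the state.
- sense(): the state, without advancing time (a new reading comes with each control period).
- snapshot(name): name is "side" or "top" or "wrist"; returns the picture (480x640x3 uint8, red, green, blue); there is no depth.
- camera_model(name): a dict with "fx", "fy", "cx", "cy" (pixels), "k1" (the pictures are not rectified: a ray, as slopes to the right and down, at radius r is drawn at 1 + k1 r^2 times it, then the intrinsics apply), "position" and "attitude" of the camera in the world; the wrist camera has in their place "T_tool_cam" (4x4, takes a point from camera to tool coordinates, whose origin is the TCP and whose axes are the tool frame's). Camera axes: x right, y up, looking along -z (the intrinsics and any distortion apply to the point x, -y, -z); pixel columns grow to the right and rows downward; lengths in mm; the calibration is good to about 2 mm. A picture is of the moment at which its call begins: read the wrist's pose just before it. camera_model takes no time and is no camera call.
- hand_in(): hands the job in, once; it reports no verdict.
Trained networks look in the newest picture that a camera, given by its name, has taken for a name from the list of things; names that differ only in an ending like _2 or _b are one class to them, and where a whole thing is asked for, a point or a joint stands for the part that bears it (a point fixed in the world has none). Each returns a list of dicts, best first, with "confidence" (0 to 1); they miss things now and then, are a little off and sometimes report something else, mostly with a low value. They report only what shows in the picture. A call takes as long as a camera call. They do not tell look-alikes from the thing itself.
- recognise(camera, query): "at" ([row, column] in pixels, amid what is visible of it).
- place_of(camera, query): "at" ([row, column] in pixels: a listed point, or the origin of a listed thing).
The state is a dict: "time": time; "joint_pos": joint angles; "qd": joint speeds; "joint_efforts": joint torques, N m; "tool_pos": TCP position; "tcp_rot": TCP orientation; "ft_force": force on the tool from outside, world axes, zero at the start; "wrist_torque": the same for the moment, N m; "finger_gap": finger opening in mm.
Only numpy, scipy, OpenCV 4.12 (cv2) and the standard library are available. Lean on these libraries where they do the work, as an engineer would, in place of code of your own. Each camera call takes 0.05 s, during which the arm holds its last target. There are 200 camera calls.

### The job

Take every heat sink off the drying tray and lay one in the pocket of each carrier in the preheater lane, fins down and flat face up, turning over those that need it (with fewer heat sinks than carriers, any carrier may stay empty). When all are loaded, push the carriers along the lane as one straight, closed-up row until the front one rests against the end stop, with the heat sinks still seated. Then throw the power lever fully over to the far side, away from the robot, and leave the bottle, solder spool and screwdriver alone.

Things in the scene. Friction and masses are not known exactly. Their poses are not given: they have to be found in the camera images.
- tray: fixed shallow drying tray, 130 mm (x) by 680 mm (y), black rubber floor 4 mm above the work surface, steel lip up to 8 mm. Origin: centre of its underside, on the work surface.
- lane: fixed lane along its own y. Origin on the work surface, on the lane's middle line. Floor 14 mm high, from y = -302 mm (open end) to the end stop's face at y = +220 mm (stop 28 mm high). Two guide rails: inner faces at x = +-51 mm, 10 mm wide, tops 24 mm high. Dark hot plate flush in the floor, y = -182 to +220 mm. Grey control box 30 mm high, y = +230 to +330 mm, carries the power lever.
- power (a joint): power lever on the control box; 0 = off, leaning to the lane's -x (towards the robot); it swings in the lane's x-z plane through upright to the lane's +x and stays where left; fully over is 1.0 rad. The stick is 50 mm long from its pivot.
- power_tip (a point): centre of the tip of the power lever.
- carrier0: grey plastic carrier nearest the end stop (the front one), loose in the lane: plate 90 (x) by 100 (y) by 12 mm thick, its top the pocket floor; corner lips 8 mm high and 6 mm thick enclose a 63 by 77 mm pocket (x by y), open in the middle of all four sides (57 mm wide on the 77 mm sides, 45 mm on the others). Origin: centre of the underside; z up; y along the lane. 0.22 kg.
- carrier1: grey plastic carrier second from the end stop, loose in the lane: plate 90 (x) by 100 (y) by 12 mm thick, its top the pocket floor; corner lips 8 mm high and 6 mm thick enclose a 63 by 77 mm pocket (x by y), open in the middle of all four sides (57 mm wide on the 77 mm sides, 45 mm on the others). Origin: centre of the underside; z up; y along the lane. 0.22 kg.
- carrier2: grey plastic carrier third from the end stop, loose in the lane: plate 90 (x) by 100 (y) by 12 mm thick, its top the pocket floor; corner lips 8 mm high and 6 mm thick enclose a 63 by 77 mm pocket (x by y), open in the middle of all four sides (57 mm wide on the 77 mm sides, 45 mm on the others). Origin: centre of the underside; z up; y along the lane. 0.22 kg.
- carrier3: grey plastic carrier farthest from the end stop (the last), loose in the lane: plate 90 (x) by 100 (y) by 12 mm thick, its top the pocket floor; corner lips 8 mm high and 6 mm thick enclose a 63 by 77 mm pocket (x by y), open in the middle of all four sides (57 mm wide on the 77 mm sides, 45 mm on the others). Origin: centre of the underside; z up; y along the lane. 0.22 kg.
- sink0: finned aluminium heat sink, may be absent: block 56 mm (its x) by 70 mm (its y) by 34 mm (its z); one 56 x 70 face is flat and smooth (its +z side), the opposite one is open fins running along its y. Outer sides are flat and can be gripped. Origin: centre of the block. 0.13 to 0.23 kg. Starts on the tray standing on a 56 x 34 end.
- sink1: finned aluminium heat sink, may be absent: block 56 mm (its x) by 70 mm (its y) by 34 mm (its z); one 56 x 70 face is flat and smooth (its +z side), the opposite one is open fins running along its y. Outer sides are flat and can be gripped. Origin: centre of the block. 0.13 to 0.23 kg. Starts on the tray standing on a 56 x 34 end, or as it fell.
- sink2: finned aluminium heat sink, may be absent: block 56 mm (its x) by 70 mm (its y) by 34 mm (its z); one 56 x 70 face is flat and smooth (its +z side), the opposite one is open fins running along its y. Outer sides are flat and can be gripped. Origin: centre of the block. 0.13 to 0.23 kg. Starts on the tray lying fins up.
- sink3: finned aluminium heat sink, may be absent: block 56 mm (its x) by 70 mm (its y) by 34 mm (its z); one 56 x 70 face is flat and smooth (its +z side), the opposite one is open fins running along its y. Outer sides are flat and can be gripped. Origin: centre of the block. 0.13 to 0.23 kg. Starts on the tray lying fins up.
- sink4: finned aluminium heat sink, may be absent: block 56 mm (its x) by 70 mm (its y) by 34 mm (its z); one 56 x 70 face is flat and smooth (its +z side), the opposite one is open fins running along its y. Outer sides are flat and can be gripped. Origin: centre of the block. 0.13 to 0.23 kg. Starts on the tray lying fins up.
- bottle: bystander: clear plastic bottle, 60 mm across, 130 mm tall. Leave alone.
- spool: bystander: solder spool, 64 mm across, 52 mm tall. Leave alone.
- driver: bystander: screwdriver. Leave alone.
Mind the look-alikes: they are no part of the job. Leave any blue or turquoise look-alike of the carrier2 alone. Leave any orange look-alike of the sink2 alone.

How it is judged:
By the outcome, as a careful person would: the job done as asked, in the order asked, and still so for the second after the job is handed in, with the robot touching nothing.
Of sink0, sink1, sink2, sink3, sink4 only 3 to 4 are there at a start; the rules pass over those that are not, and their reading is None.
At some moment in a run one of sink0, sink1, sink2, sink3, sink4 may be knocked a few centimetres aside while the robot is not near it.
Once in a run the grip may slacken for a moment while it holds something.
It also fails if it takes over 210 s, if anything falls off the work surface, if the arm or the gripper's body presses on something with over 40 N, if the wrist force passes 120 N, or if a joint passes its speed limit or range.

## Working session

There is one attempt and no reset: what is moved stays moved. The work goes in short steps, Python scripts to look and compute and a tool call to move; the robot and the scene stay as the last step left them, time stands still between calls to the robot, and variables do not carry over. Pictures are saved under pics/ and viewed, about 12 in all and at most 16, crops included, and the job is handed in when it is done.

Besides the shell and the picture viewer there is one more tool, called after ">>>" as name(argument=value, ...), one argument or row to a line, values as JSON. apply_moves: Moves the arm, as the interface text tells. Its arguments: {"type":"object","properties":{"targets":{"type":"string"},"force":{"type":"number"}},"required":["targets"]}

```bash
mkdir -p pics; cat > h.py <<'E'
import numpy as np, cv2
from scipy.spatial.transform import Rotation as R
from bench import *
def rot(a):
    return R.from_euler('xyz',a,degrees=True).as_matrix()
def campose(n,st=None):
    m=camera_model(n)
    if 'T_tool_cam' in m:
        st=st or sense(); T=np.eye(4); T[:3,:3]=rot(st['tcp_rot']); T[:3,3]=st['tool_pos']
        T=T@np.array(m['T_tool_cam']); return m,T[:3,:3],T[:3,3]
    a=np.array(m['attitude'],float)
    return m,(a if a.shape==(3,3) else rot(a)),np.array(m['position'])
def ray(n,px,st=None):
    m,A,p=campose(n,st); K=np.array([[m['fx'],0,m['cx']],[0,m['fy'],m['cy']],[0,0,1.]])
    u=cv2.undistortPoints(np.array([[[px[1],px[0]]]],float),K,np.array([m['k1'],0,0,0,0.]))[0,0]
    return p,A@np.array([u[0],-u[1],-1])
def at_z(n,px,z,st=None):
    p,d=ray(n,px,st); return (p+d*(z-p[2])/d[2]).round(1)
def proj(n,P,st=None):
    m,A,p=campose(n,st); q=(np.atleast_2d(P)-p)@A; s=q[:,:2]/-q[:,2:]; s[:,1]*=-1
    s=s*(1+m['k1']*(s**2).sum(1,keepdims=True))
    return np.c_[s[:,1]*m['fy']+m['cy'],s[:,0]*m['fx']+m['cx']]  # row,col
def snap(n,f=None):
    st=sense(); im=snapshot(n)
    if f: cv2.imwrite('pics/'+f,im[:,:,::-1])
    return st,im
E
cat > a.py <<'E'
from h import *
for n in ('side','top','wrist'): print(n,camera_model(n))
print(sense())
_,t=snap('top','top0.png'); _,s=snap('side','side0.png')
for q in ['sink0','sink2','carrier0','carrier2','power_tip','lane','tray']:
    for c in ('top','side'):
        print(q,c,[(np.round(d['at']).tolist(),round(d['confidence'],2)) for d in place_of(c,q)])
E
python3 a.py
```

```text
side {'fx': 555.994557036332, 'fy': 555.994557036332, 'cx': 324.95930485369973, 'cy': 248.60909556743746, 'k1': -0.006915779927483086, 'position': array([ -73.22812472,  737.18500034, 1255.04530435]), 'attitude': array([  39.51607677,    0.82558969, -141.64231028])}
top {'fx': 598.4788137635712, 'fy': 598.4788137635712, 'cx': 335.1061043921879, 'cy': 239.77865247866714, 'k1': -0.0011470739632371118, 'position': array([ 422.91881713,   25.67903622, 1470.54399271]), 'attitude': array([  3.84127805,   0.10113697, -91.34023663])}
wrist {'fx': 378.04148629960815, 'fy': 378.04148629960815, 'cx': 321.04700894405937, 'cy': 239.98190477421548, 'k1': -0.059917986223853775, 'T_tool_cam': array([[ 9.99998942e-01,  1.40470303e-03, -3.76616098e-04,
        -3.58249689e-01],
       [ 1.21524173e-03, -9.49359937e-01, -3.14188214e-01,
        -8.05100935e+01],
       [-7.98885373e-04,  3.14187424e-01, -9.49360640e-01,
        -1.41716530e+02],
       [ 0.00000000e+00,  0.00000000e+00,  0.00000000e+00,
         1.00000000e+00]])}
{'time': 0.0, 'joint_pos': array([-8.16690888e+01,  7.51398463e+00,  8.5
[... 1158 characters left out ...]
 0.62)]
carrier0 side [([251.0, 305.0], 0.91), ([260.0, 212.0], 0.83), ([272.0, 281.0], 0.72), ([232.0, 327.0], 0.65), ([208.0, 350.0], 0.6), ([180.0, 310.0], 0.59)]
carrier2 top [([201.0, 304.0], 0.94), ([204.0, 389.0], 0.89), ([199.0, 435.0], 0.87), ([122.0, 274.0], 0.77), ([197.0, 348.0], 0.67), ([124.0, 446.0], 0.62)]
carrier2 side [([251.0, 305.0], 0.91), ([260.0, 212.0], 0.83), ([272.0, 281.0], 0.72), ([232.0, 327.0], 0.65), ([208.0, 350.0], 0.6), ([180.0, 310.0], 0.59)]
power_tip top [([204.0, 229.0], 0.61), ([254.0, 145.0], 0.16)]
power_tip side []
lane top [([200.0, 302.0], 0.61)]
lane side [([254.0, 304.0], 0.89)]
tray top [([279.0, 341.0], 0.61)]
tray side [([292.0, 355.0], 0.96)]
```

View pics/top0.png

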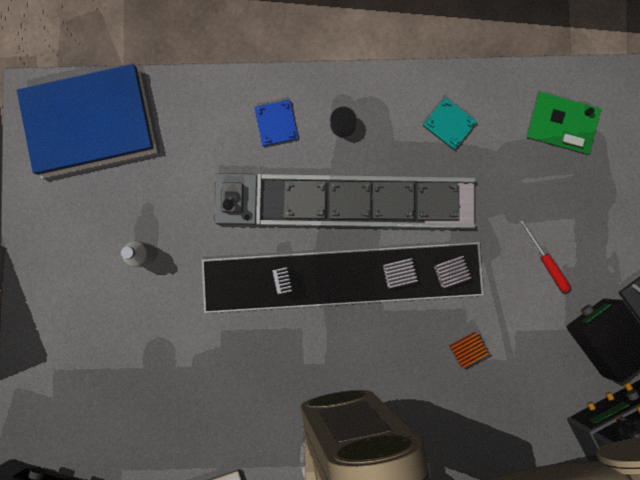

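View pics/side0.png

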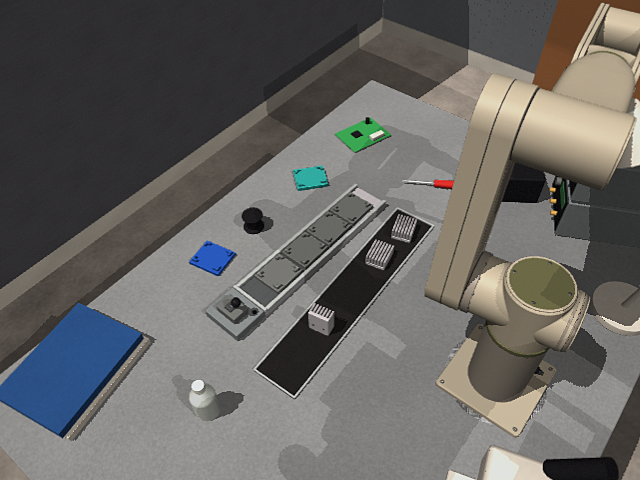

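```bash
cat > b.py <<'E'
from h import *
im=cv2.imread('pics/top0.png')
c=cv2.resize(im[165:315,205:490],None,fx=2.8,fy=2.8,interpolation=cv2.INTER_CUBIC)
cv2.imwrite('pics/c1.png',c)
g=cv2.cvtColor(im,cv2.COLOR_BGR2GRAY)[240:315,200:490]
hs=cv2.cvtColor(im,cv2.COLOR_BGR2HSV)[240:315,200:490]
for px in [(282,281),(274,398),(270,451)]: print(px,at_z('top',px,21))
for px in [(201,304),(204,389),(199,435),(197,348)]: print('car',px,at_z('top',px,14))
for px in [(204,229)]: print('tip',at_z('top',px,60))
print('lane',at_z('top',(200,302),0),at_z('side',(254,304),0),'tray',at_z('top',(279,341),0),at_z('side',(292,355),0))
for px in [(229,402),(253,378)]: print('side sink',at_z('side',px,21))
print('side S',at_z('side',(320,324),39),'top S',at_z('top',(282,281),39))
for px in [(251,305),(272,281),(232,327),(208,350)]: print('side car',at_z('side',px,14))
E
python3 b.py
```

```text
(282, 281) [421.1 159.1  21. ]
(274, 398) [ 433.8 -124.1   21. ]
(270, 451) [ 440.5 -252.5   21. ]
car (201, 304) [617.7  99.9  14. ]
car (204, 389) [ 605.4 -108.    14. ]
car (199, 435) [ 615.1 -221.    14. ]
car (197, 348) [625.1  -8.1  14. ]
tip [608.6 275.6  60. ]
lane [622.2 105.5   0. ] [619.  -10.3   0. ] tray [425.   13.8   0. ] [422.2   7.3   0. ]
side sink [ 438.8 -248.2   21. ]
side sink [ 442.5 -129.8   21. ]
side S [417.7 149.1  39. ] top S [421.1 157.4  39. ]
side car [616.1 -12.3  14. ]
side car [620.9  87.4  14. ]
side car [ 610.9 -108.3   14. ]
side car [ 615.6 -228.6   14. ]
```

View pics/c1.png

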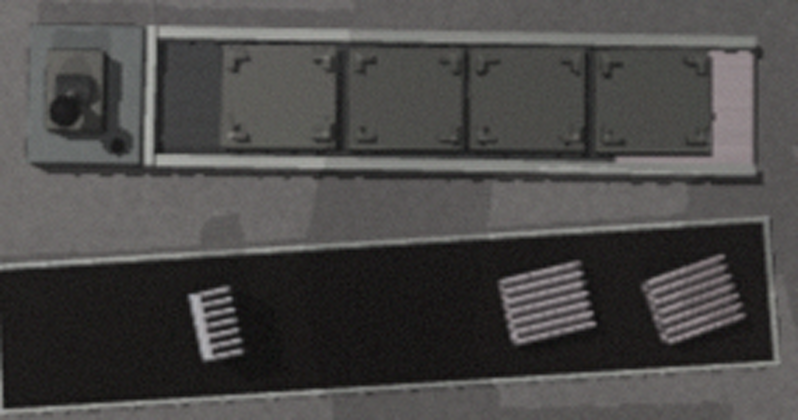

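```bash
cat > c.py <<'E'
from h import *
def P(x,y,z): return at_z('top',(165+(y+.5)/2.8-.5,205+(x+.5)/2.8-.5),z)
a,b=P(157,97,24),P(757,107,24); d=a-b; L=np.linalg.norm(d); print('lane ends',a,b,'len(522)',L,'yaw',np.degrees(np.arctan2(-d[0],d[1])))
u=d/L; print('origin',a-u*220,b+u*302)
for n,cs,z in (('S',[(190,294),(229,287),(243,352),(207,361)],74),('A',[(498,280),(580,262),(595,325),(515,344)],38),('B',[(641,285),(724,255),(744,317),(667,343)],38)):
    q=np.array([P(*c,z) for c in cs]); e=[np.linalg.norm(q[i]-q[i-1]) for i in range(4)]
    v=(q[0]-q[1])+(q[3]-q[2]); print(n,q.mean(0),np.round(e,1),'yaw y',np.degrees(np.arctan2(-v[0],v[1])))
for x in (222,337,346,464,471,585,597,712): p=P(x,98,26); print(x,p,'lane y',np.dot(p-(a-u*220),u))
print('tip',P(67,110,70)); print('tip nets',[ (d['at'],d['confidence']) for d in recognise('side','power_tip')])
E
python3 c.py
```

```text
lane ends [623.  204.6  24. ] [ 602.  -316.3   24. ] len(522) 521.3231339582006 yaw -2.3086199853890785
origin [614.13793404 -15.22143614  24.        ] [614.16519964 -14.54511948  24.        ]
S [425.325 151.15   74.   ] [57.4 33.  55.2 30.8] yaw y 10.763267263781946
A [ 436.45  -127.325   38.   ] [56.3 71.8 55.1 70.1] yaw y 11.460356311187322
B [ 435.85 -252.8    38.  ] [53.9 75.7 55.4 69.5] yaw y 17.810836476716766
222 [620.5 147.9  26. ] lane y 163.2453154814873
337 [618.2  48.1  26. ] lane y 63.43366966994336
346 [618.   40.3  26. ] lane y 55.631944146813
464 [615.6 -62.   26. ] lane y -46.68170074176515
471 [615.4 -68.1  26. ] lane y -52.78480607653647
585 [ 613.1 -167.    26. ] lane y -151.6971823765962
597 [ 612.8 -177.4   26. ] lane y -162.10082581137016
712 [ 610.5 -277.1   26. ] lane y -261.81255278830474
tip [607.4 274.8  70. ]
tip nets [([304.1, 239.4], 0.58), ([206.4, 350.7], 0.31)]
```

```bash
cat > plan.py <<'E'
import json,sys
from h import *
def ori(psi,t): return (R.from_euler('z',psi,degrees=True)*R.from_euler('x',180+t,degrees=True))
def save(c): json.dump(c,open('cmd.json','w'))
def load(): return json.load(open('cmd.json'))  # G? no: pos(TCP), psi, t, grip(cm)
def tcp(G,psi,t,off=19): return np.array(G)+off*ori(psi,t).as_matrix()[:,2]
def plan(ways,vmax=45.,wmax=8.):
    """ways: (x,y,z of grasp point, psi, tilt, grip_cm[, min rows]); prints calls"""
    c=load(); cur=[*c['G'],c['psi'],c['t']]; rows=[]
    for w in ways:
        a=np.array(cur,float); b=np.array(w[:5],float); k=0
        ang=np.degrees((ori(a[3],a[4]).inv()*ori(b[3],b[4])).magnitude())
        dist=max(np.linalg.norm(b[:3]-a[:3]),np.linalg.norm(tcp(b[:3],*b[3:])-tcp(a[:3],*a[3:])))
        n=int(max(np.ceil(dist/vmax),np.ceil(ang/wmax),w[6] if len(w)>6 else 1))
        for i in range(1,n+1): rows.append((a+(b-a)*i/n,w[5]))
        cur=list(b)
    while len(rows)%5: rows.append(rows[-1])
    base=np.array([*c['G'],c['psi'],c['t']])
    for j in range(0,len(rows),5):
        R0=ori(*base[3:]); p0=tcp(base[:3],*base[3:]); out=[]
        for q,g in rows[j:j+5]:
            rv=(R0.inv()*ori(*q[3:])).as_rotvec(); d=R0.inv().apply(tcp(q[:3],*q[3:])-p0)/10
            out.append(' '.join('%g'%(round(v,n)+0) for v,n in zip([*rv,*d,g],[4]*3+[2]*3+[2])))
        print('; '.join(out)); base=np.array(rows[j+4][0])
    save(dict(G=list(base[:3]),psi=base[3],t=base[4]))
def resync(bias=(0,0,0)):
    s=sense(); r=R.from_euler('xyz',s['tcp_rot'],degrees=True); c=load()
    M=r.as_matrix(); psi=np.degrees(np.arctan2(M[1,0],M[0,0])); t=np.degrees(np.arctan2(-M[1,2]*0+ (ori(psi,0).inv()*r).as_rotvec()[0],1)) if 0 else np.degrees((ori(psi,0).inv()*r).as_rotvec()[0])
    G=s['tool_pos']-19*M[:,2]
    print('t%.1f'%s['time'],'G',G.round(1),'psi %.2f tilt %.2f'%(psi,t),'cmd',np.round(c['G'],1),round(c['psi'],2),round(c['t'],2),'F',s['ft_force'].round(1),'gap %.1f'%s['finger_gap'],'j',s['joint_pos'].round(0))
    return G,psi,t
E
cat > d.py <<'E'
from plan import *
save(dict(G=[137.274,-584.09,250.292],psi=-76.776,t=0))
plan([(420,-300,260,-40,0,8.5),(430,0,260,0,0,8.5),(423,152,209,10.8,0,8.5)])
E
python3 d.py
```

```text
0 0 -0.0713 -2.35 -3.78 -0.11 8.5; 0 0 -0.1426 -4.71 -7.56 -0.22 8.5; 0 0 -0.214 -7.06 -11.34 -0.32 8.5; 0 0 -0.2853 -9.42 -15.12 -0.43 8.5; 0 0 -0.3566 -11.77 -18.9 -0.54 8.5
0 0 -0.0713 -0.89 -4.36 -0.11 8.5; 0 0 -0.1426 -1.77 -8.73 -0.22 8.5; 0 0 -0.214 -2.66 -13.09 -0.32 8.5; 0 0 -0.2853 -3.55 -17.46 -0.43 8.5; 0 0 -0.385 -7.03 -19.95 -0.43 8.5
0 0 -0.0997 -2.3 -3.62 0 8.5; 0 0 -0.1995 -4.59 -7.24 0 8.5; 0 0 -0.2992 -6.89 -10.86 0 8.5; 0 0 -0.3989 -9.18 -14.49 0 8.5; 0 0 -0.4987 -11.48 -18.11 0 8.5
0 0 -0.0997 -0.28 -4.28 0 8.5; 0 0 -0.1469 -0.84 -8.04 1.27 8.5; 0 0 -0.194 -1.39 -11.81 2.55 8.5; 0 0 -0.2411 -1.94 -15.57 3.82 8.5; 0 0 -0.2882 -2.49 -19.33 5.1 8.5
```

>>> apply_moves(
  targets="0 0 -0.0713 -2.35 -3.78 -0.11 8.5; 0 0 -0.1426 -4.71 -7.56 -0.22 8.5; 0 0 -0.214 -7.06 -11.34 -0.32 8.5; 0 0 -0.2853 -9.42 -15.12 -0.43 8.5; 0 0 -0.3566 -11.77 -18.9 -0.54 8.5",
)

```text
time: 1.35
tool_pos: [295.3, -425.0, 236.9]
tcp_rot: [-180.0, -0.0, -56.2]
ft_force: [0.1, -0.7, 0.1]
finger_gap: 85.0
```

>>> apply_moves(
  targets="0 0 -0.0713 -0.89 -4.36 -0.11 8.5; 0 0 -0.1426 -1.77 -8.73 -0.22 8.5; 0 0 -0.214 -2.66 -13.09 -0.32 8.5; 0 0 -0.2853 -3.55 -17.46 -0.43 8.5; 0 0 -0.385 -7.03 -19.95 -0.43 8.5",
)

```text
time: 1.85
tool_pos: [423.8, -255.9, 240.8]
tcp_rot: [-180.0, -0.0, -34.1]
ft_force: [0.1, 1.4, 0.4]
finger_gap: 85.2
```

>>> apply_moves(
  targets="0 0 -0.0997 -2.3 -3.62 0 8.5; 0 0 -0.1995 -4.59 -7.24 0 8.5; 0 0 -0.2992 -6.89 -10.86 0 8.5; 0 0 -0.3989 -9.18 -14.49 0 8.5; 0 0 -0.4987 -11.48 -18.11 0 8.5",
)

```text
time: 2.35
tool_pos: [428.4, -41.3, 241.3]
tcp_rot: [180.0, -0.1, -5.5]
ft_force: [1.7, 0.2, -0.1]
finger_gap: 85.4
```

>>> apply_moves(
  targets="0 0 -0.0997 -0.28 -4.28 0 8.5; 0 0 -0.1469 -0.84 -8.04 1.27 8.5; 0 0 -0.194 -1.39 -11.81 2.55 8.5; 0 0 -0.2411 -1.94 -15.57 3.82 8.5; 0 0 -0.2882 -2.49 -19.33 5.1 8.5",
)

```text
time: 2.85
tool_pos: [422.9, 153.5, 189.9]
tcp_rot: [180.0, -0.1, 10.9]
ft_force: [0.6, 0.1, -0.6]
finger_gap: 85.3
```

```bash
python3 - <<'E'
from plan import *
resync(); st,_=snap('wrist','w1.png')
print([(np.round(d['at']),d['confidence']) for d in place_of('wrist','sink0')]); resync()
E
```

```text
t2.9 G [422.8 153.5 208.9] psi 10.91 tilt -0.00 cmd [423. 152. 209.] 10.8 0.0 F [ 0.6  0.1 -0.6] gap 85.3 j [ 13. -15. 111.  -0.  84.   3.]
[(array([226., 324.]), 0.97)]
t3.0 G [421.3 155.4 207.1] psi 11.14 tilt 0.08 cmd [423. 152. 209.] 10.8 0.0 F [ 0.3 -0.4  0.1] gap 85.4 j [ 14. -15. 111.   0.  84.   2.]
```

View pics/w1.png

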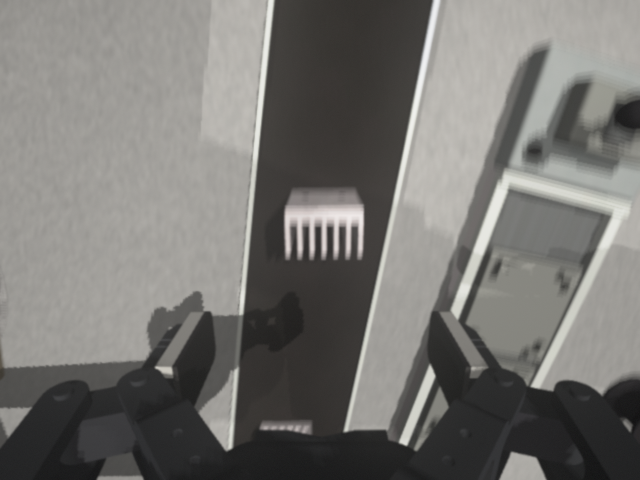

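```bash
python3 - <<'E'
from plan import *
G,_,_=resync(); st=sense()
st1=dict(tool_pos=np.array([422.9,153.5,189.9]),tcp_rot=np.array([180,-.1,10.9]))
q=np.array([at_z('wrist',c,74,st1) for c in [(206,286),(207,363),(259,363),(260,287)]]); print(q, q.mean(0))
e=[np.linalg.norm(q[i]-q[i-1]) for i in range(4)]; print(np.round(e,1))
v=(q[1]-q[0])+(q[2]-q[3]); print(np.degrees(np.arctan2(v[1],v[0])))
st,_=snap('wrist','w2.png')
print(proj('wrist',[425,151,74],st)); print([(np.round(d['at'],1),at_z('wrist',d['at'],39,st)) for d in place_of('wrist','sink0')]); resync()
im=cv2.imread('pics/w2.png')[150:300,240:410]; cv2.imwrite('pics/w2c.png',cv2.resize(im,None,fx=4,fy=4,interpolation=cv2.INTER_CUBIC))
E
```

```text
t3.0 G [421.3 155.4 207.1] psi 11.14 tilt 0.08 cmd [423. 152. 209.] 10.8 0.0 F [ 0.3 -0.4  0.1] gap 85.4 j [ 14. -15. 111.   0.  84.   2.]
[[394.9 169.1  74. ]
 [447.9 178.5  74. ]
 [456.5 140.5  74. ]
 [402.1 129.3  74. ]] [425.35 154.35  74.  ]
[40.4 53.8 39.  55.5]
10.857823081091338
[[241.8824088  325.83562092]]
[(array([230.6, 323.3]), array([423.7, 148.5,  39. ]))]
t3.0 G [422.6 152.5 208.7] psi 10.92 tilt -0.02 cmd [423. 152. 209.] 10.8 0.0 F [ 0.2 -0.6  0.5] gap 85.0 j [ 13. -15. 111.  -0.  84.   2.]
```

View pics/w2c.png

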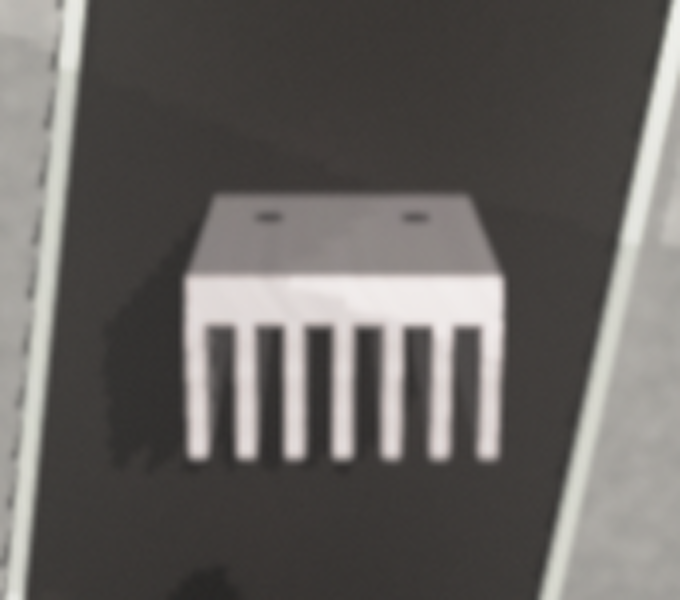

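```bash
cat > m.py <<'E'
from plan import *
def rect(cam,cs,z,st):
    q=np.array([at_z(cam,c,z,st) for c in cs]); e=[np.linalg.norm(q[i]-q[i-1]) for i in range(4)]
    v=(q[1]-q[0])+(q[2]-q[3]); print('ctr',q.mean(0).round(1),'edges',np.round(e,1),'psi of 0-1: %.2f'%np.degrees(np.arctan2(v[1],v[0])))
    return q.mean(0)
E
python3 - <<'E'
from m import *
st=sense()
rect('wrist',[(218.6,286.3),(218.6,365.6),(264.8,364.6),(264.8,286.8)],74,st)
rect('wrist',[(198.4,293.6),(198.4,357.3),(264.8,364.6),(264.8,286.8)],4,st)
E
```

```text
ctr [426.8 147.   74. ] edges [35.1 55.9 35.1 57.1] psi of 0-1: 10.91
ctr [430.1 132.9   4. ] edges [63.4 56.1 63.6 72.6] psi of 0-1: 10.88
```

```bash
cat > e.py <<'E'
from plan import *
plan([(411,223,170,10.9,-45,8.5),(412,223,110,10.9,-45,8.5),(424.9,153.9,39,10.9,-45,8.5,5)])
print('close'); plan([(424.9,153.9,39,10.9,-45,5.0,10)])
E
python3 e.py
```

```text
-0.1309 0 -0.0003 0.03 -0.95 0.63 8.5; -0.2618 0.0001 -0.0006 0.05 -1.91 1.24 8.5; -0.3927 0.0002 -0.0009 0.08 -2.87 1.81 8.5; -0.5236 0.0003 -0.0011 0.1 -3.85 2.35 8.5; -0.6545 0.0005 -0.0014 0.13 -4.84 2.86 8.5
-0.1309 0.0002 -0.0002 0.03 -1.1 -0.23 8.5; -0.1309 0.0002 -0.0002 0.08 -2.92 2.15 8.5; -0.1309 0.0002 -0.0002 0.13 -4.74 4.54 8.5; -0.1309 0.0002 -0.0002 0.12 -4.49 6.52 8.5; -0.1309 0.0002 -0.0002 0.11 -4.24 8.51 8.5
0 0 0 -0.01 -0.01 2 8.5; 0 0 0 -0.02 -0.02 4 8.5; 0 0 0 -0.02 -0.03 5.99 8.5; 0 0 0 -0.02 -0.03 5.99 8.5; 0 0 0 -0.02 -0.03 5.99 8.5
close
0 0 0 0 0 0 5; 0 0 0 0 0 0 5; 0 0 0 0 0 0 5; 0 0 0 0 0 0 5; 0 0 0 0 0 0 5
0 0 0 0 0 0 5; 0 0 0 0 0 0 5; 0 0 0 0 0 0 5; 0 0 0 0 0 0 5; 0 0 0 0 0 0 5
```

>>> apply_moves(
  targets="-0.1309 0 -0.0003 0.03 -0.95 0.63 8.5; -0.2618 0.0001 -0.0006 0.05 -1.91 1.24 8.5; -0.3927 0.0002 -0.0009 0.08 -2.87 1.81 8.5; -0.5236 0.0003 -0.0011 0.1 -3.85 2.35 8.5; -0.6545 0.0005 -0.0014 0.13 -4.84 2.86 8.5",
)

```text
time: 3.55
tool_pos: [416.8, 199.9, 163.2]
tcp_rot: [142.3, -0.3, 10.8]
ft_force: [1.1, 0.3, 0.3]
finger_gap: 85.0
```

>>> apply_moves(
  targets="-0.1309 0.0002 -0.0002 0.03 -1.1 -0.23 8.5; -0.1309 0.0002 -0.0002 0.08 -2.92 2.15 8.5; -0.1309 0.0002 -0.0002 0.13 -4.74 4.54 8.5; -0.1309 0.0002 -0.0002 0.12 -4.49 6.52 8.5; -0.1309 0.0002 -0.0002 0.11 -4.24 8.51 8.5",
)

```text
time: 4.05
tool_pos: [420.5, 180.9, 67.5]
tcp_rot: [135.0, 0.0, 10.8]
ft_force: [0.4, 0.6, -0.1]
finger_gap: 84.7
```

```bash
python3 -c "
from plan import *
resync()"
```

```text
t4.0 G [418.  194.1  80.9] psi 10.81 tilt -45.01 cmd [424.9 153.9  39. ] 10.9 -45.0 F [ 0.4  0.6 -0.1] gap 84.7 j [ 44.  20. 101. -36.  88.  44.]
```

>>> apply_moves(
  targets="0 0 0 -0.01 -0.01 2 8.5; 0 0 0 -0.02 -0.02 4 8.5; 0 0 0 -0.02 -0.03 5.99 8.5; 0 0 0 -0.02 -0.03 5.99 8.5; 0 0 0 -0.02 -0.03 5.99 8.5",
)

```text
time: 4.55
tool_pos: [428.1, 140.1, 26.2]
tcp_rot: [135.0, -0.0, 10.8]
ft_force: [0.2, 0.1, 1.1]
finger_gap: 84.7
```

>>> apply_moves(
  targets="0 0 0 0 0 0 5; 0 0 0 0 0 0 5; 0 0 0 0 0 0 5; 0 0 0 0 0 0 5; 0 0 0 0 0 0 5",
  force=70,
)

```text
time: 5.05
tool_pos: [428.3, 141.8, 26.6]
tcp_rot: [135.0, -0.1, 10.9]
ft_force: [-1.4, 3.4, 6.2]
finger_gap: 55.1
```

>>> apply_moves(
  targets="0 0 0 0 0 0 5; 0 0 0 0 0 0 5; 0 0 0 0 0 0 5; 0 0 0 0 0 0 5; 0 0 0 0 0 0 5",
)

```text
time: 5.55
tool_pos: [428.3, 141.8, 26.6]
tcp_rot: [135.0, -0.1, 10.9]
ft_force: [-0.9, 3.2, 6.3]
finger_gap: 55.3
```

```bash
cat > e.py <<'E'
from plan import *
resync()
# lane
O=np.array([614.15,-15.]);yaw=-2.31
def lane(x,y): c,s=np.cos(np.radians(yaw)),np.sin(np.radians(yaw)); return O+[c*x-s*y,s*x+c*y]
print('carrier ctrs',[lane(0,y).round(1).tolist() for y in (113.3,4.5,-102.2,-212)])
snap('wrist','w3.png')
plan([(424.9,153.9,100,10.9,-45,5.0),(500,60,170,0,0,5.0),(610,90,150,-2.3,45,5.0)],vmax=35)
E
python3 e.py
```

```text
t5.5 G [425.7 155.   40.1] psi 10.95 tilt -44.96 cmd [424.9 153.9  39. ] 10.9 -45.0 F [-0.9  3.2  6.3] gap 55.3 j [ 41.  21. 105. -38.  82.  45.]
carrier ctrs [[618.7, 98.2], [614.3, -10.5], [610.0, -117.1], [605.6, -226.8]]
0 0 0 0 2.16 -2.16 5; 0 0 0 0 4.31 -4.31 5; 0.1309 -0.0209 0.0239 0.9 6.14 -3.9 5; 0.2617 -0.0387 0.0505 1.81 7.98 -3.52 5; 0.3924 -0.0532 0.0796 2.73 9.82 -3.17 5
0.1309 -0.0102 0.03 1.08 1.75 -0.45 5; 0.2617 -0.0165 0.0614 2.18 3.5 -0.94 5; 0.3924 -0.0187 0.0939 3.29 5.26 -1.45 5; 0.5231 -0.0134 0.1021 5.19 4.61 -1.38 5; 0.6538 -0.0072 0.1102 7.09 3.98 -1.33 5
0.1309 0.0022 0.0063 1.83 -0.67 0.44 5; 0.2618 0.0051 0.0124 3.67 -1.33 0.85 5; 0.3927 0.0089 0.0181 5.5 -1.99 1.23 5; 0.5236 0.0135 0.0234 7.34 -2.63 1.58 5; 0.5236 0.0135 0.0234 7.34 -2.63 1.58 5
```

View pics/w3.png

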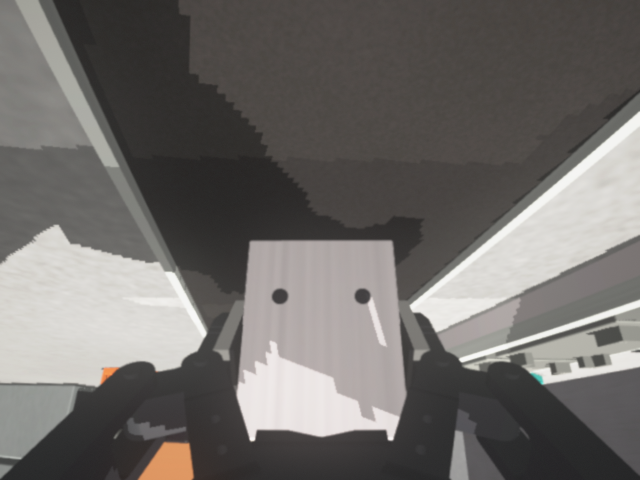

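```bash
python3 - <<'E'
from plan import *
st=sense(); a,b=[at_z('wrist',c,4,st) for c in [(240.5,249),(240.5,392.5)]]
n=np.array([-np.sin(np.radians(10.9)),np.cos(np.radians(10.9)),0])
print(a,b,np.linalg.norm(a-b)); m=(a+b)/2; print('center',(m-17*n), 'off along n from G', np.dot(m-17*n-[425.7,155,40],n))
E
```

```text
[395.3 163.3   4. ] [450.1 173.6   4. ] 55.75957316909807
center [425.91462253 151.75670188   4.        ] off along n from G -3.2253689852631893
```

>>> apply_moves(
  targets="0 0 0 0 2.16 -2.16 5; 0 0 0 0 4.31 -4.31 5; 0.1309 -0.0209 0.0239 0.9 6.14 -3.9 5; 0.2617 -0.0387 0.0505 1.81 7.98 -3.52 5; 0.3924 -0.0532 0.0796 2.73 9.82 -3.17 5",
)

```text
time: 6.1
tool_pos: [464.2, 100.6, 118.7]
tcp_rot: [157.8, -0.2, 5.6]
ft_force: [0.5, 0.0, -2.9]
finger_gap: 55.0
```

>>> apply_moves(
  targets="0.1309 -0.0102 0.03 1.08 1.75 -0.45 5; 0.2617 -0.0165 0.0614 2.18 3.5 -0.94 5; 0.3924 -0.0187 0.0939 3.29 5.26 -1.45 5; 0.5231 -0.0134 0.1021 5.19 4.61 -1.38 5; 0.6538 -0.0072 0.1102 7.09 3.98 -1.33 5",
)

```text
time: 6.6
tool_pos: [538.8, 74.2, 147.0]
tcp_rot: [-164.7, -0.3, -0.8]
ft_force: [-0.4, 1.2, -2.9]
finger_gap: 55.3
```

>>> apply_moves(
  targets="0.1309 0.0022 0.0063 1.83 -0.67 0.44 5; 0.2618 0.0051 0.0124 3.67 -1.33 0.85 5; 0.3927 0.0089 0.0181 5.5 -1.99 1.23 5; 0.5236 0.0135 0.0234 7.34 -2.63 1.58 5; 0.5236 0.0135 0.0234 7.34 -2.63 1.58 5",
)

```text
time: 7.1
tool_pos: [609.4, 102.4, 130.9]
tcp_rot: [-134.7, 0.5, -2.5]
ft_force: [-0.3, -0.4, -3.8]
finger_gap: 55.1
```

>>> apply_moves(
  targets="0 0 0 0 0 0 5; 0 0 0 0 0 0 5; 0 0 0 0 0 0 5; 0 0 0 0 0 0 5; 0 0 0 0 0 0 5",
)

```text
time: 7.6
tool_pos: [610.8, 103.7, 137.6]
tcp_rot: [-135.1, -0.1, -2.2]
ft_force: [0.2, -0.4, -2.1]
finger_gap: 55.3
```

```bash
python3 -c "
from plan import *
resync();snap('wrist','w4.png')"
```

```text
t7.6 G [610.3  90.3 151.1] psi -2.24 tilt 44.94 cmd [610.  90. 150.] -2.3 45.0 F [ 0.2 -0.4 -2.1] gap 55.3 j [-19.  21.  92.  43.  85. -28.]
```

View pics/w4.png

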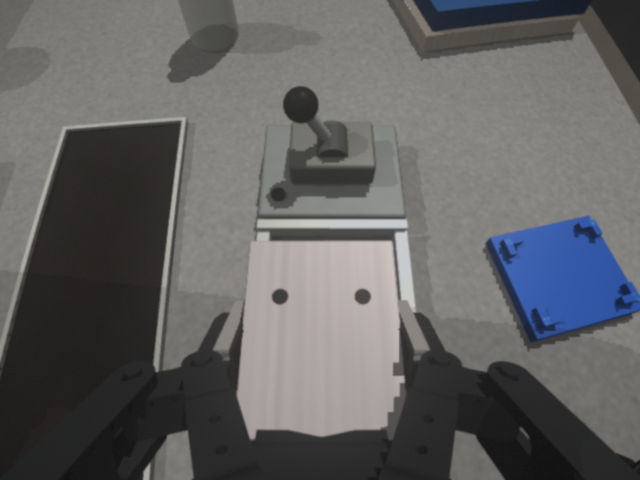

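```bash
python3 - <<'E'
from plan import *
plan([(606,-10,150,-2.3,45,5.0,5)],vmax=35)
plan([(606,-10,150,-2.3,45,5.0,5)],vmax=35)
E
```

```text
0 0 0 0 1.42 -1.42 5; 0 0 0 0 2.83 -2.83 5; 0 0 0 0 4.25 -4.25 5; 0 0 0 0 5.66 -5.66 5; 0 0 0 0 7.08 -7.08 5
0 0 0 0 0 0 5; 0 0 0 0 0 0 5; 0 0 0 0 0 0 5; 0 0 0 0 0 0 5; 0 0 0 0 0 0 5
```

>>> apply_moves(
  targets="0 0 0 0 1.42 -1.42 5; 0 0 0 0 2.83 -2.83 5; 0 0 0 0 4.25 -4.25 5; 0 0 0 0 5.66 -5.66 5; 0 0 0 0 7.08 -7.08 5",
)

```text
time: 8.15
tool_pos: [606.6, 1.8, 136.5]
tcp_rot: [-135.0, -0.0, -2.3]
ft_force: [1.0, -0.6, -2.0]
finger_gap: 55.2
```

>>> apply_moves(
  targets="0 0 0 0 0 0 5; 0 0 0 0 0 0 5; 0 0 0 0 0 0 5; 0 0 0 0 0 0 5; 0 0 0 0 0 0 5",
)

```text
time: 8.65
tool_pos: [606.5, 3.9, 136.4]
tcp_rot: [-135.0, 0.0, -2.2]
ft_force: [0.2, -0.5, -2.0]
finger_gap: 55.2
```

```bash
python3 -c "
from plan import *
resync();st,im=snap('wrist','w5.png')
print([(np.round(d['at'],1),at_z('wrist',d['at'],14,st)) for d in place_of('wrist','carrier0')])
im=cv2.imread('pics/w5.png')[60:300,220:460]; cv2.imwrite('pics/w5c.png',cv2.resize(im,None,fx=2.5,fy=2.5,interpolation=cv2.INTER_CUBIC))"
```

```text
t8.7 G [606.   -9.5 149.9] psi -2.24 tilt 45.00 cmd [606. -10. 150.] -2.3 45.0 F [ 0.2 -0.5 -2. ] gap 55.2 j [-28.  25.  87.  40.  91. -33.]
[(array([242.1, 335.1]), array([621.7,  98.2,  14. ])), (array([180.3, 530.8]), array([805.3, 154.2,  14. ]))]
```

View pics/w5c.png

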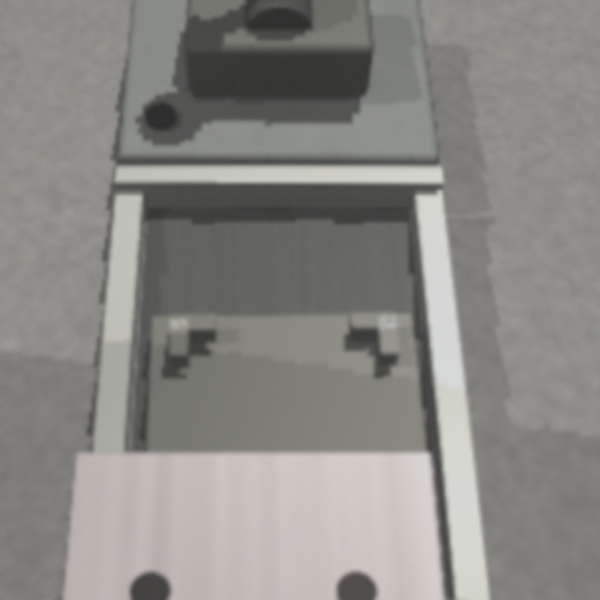

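```bash
python3 - <<'E'
from plan import *
st=sense()
O=np.array([614.15,-15.]);yaw=-2.31; M=R.from_euler('z',yaw,degrees=True).as_matrix()[:2,:2]
f=lambda c,r,z:at_z('wrist',(60+r/2.5-.3,220+c/2.5-.3),z,st)
for n,c,r,z in [('FL',152,315,26),('FR',413,315,26),('BL',147,450,26),('BR',427,450,26),('lipL out',167,322,34),('lipR out',397,320,34),('railL in',142,196,24),('railR in',414,196,24),('stop L',142,186,28),('stopR',414,186,28),('railR in450',443,450,24),('railL in 450',126,450,24)]:
    p=f(c,r,z); print(n,p,'lane',((p[:2]-O)@M).round(1))
E
```

```text
FL [577.5 147.7  26. ] lane [-43.2 161.1]
FR [666.8 144.2  26. ] lane [ 46.2 161.2]
BL [576.4  96.1  26. ] lane [-42.2 109.5]
BR [665.1  92.5  26. ] lane [ 46.6 109.5]
lipL out [583.3 139.1  34. ] lane [-37.  152.7]
lipR out [659.4 136.9  34. ] lane [ 39.1 153.6]
railL in [573.1 202.8  24. ] lane [-49.8 216. ]
railR in [674.  198.8  24. ] lane [ 51.2 216. ]
stop L [573.5 204.   28. ] lane [-49.4 217.2]
stopR [673.6 200.1  28. ] lane [ 50.7 217.3]
railR in450 [670.7  93.3  24. ] lane [ 52.1 110.5]
railL in 450 [569.5  97.4  24. ] lane [-49.1 110.5]
```

```bash
python3 - <<'E'
from plan import *
plan([(620.4,95.9,110,-2.3,45,5.0),(620.4,95.9,60,-2.3,45,5.0,4)],vmax=35)
plan([(620.4,95.9,54,-2.3,45,5.0,5)],vmax=35)
plan([(620.4,95.9,50,-2.3,45,5.0,5)],vmax=35)
E
```

```text
0 0 0 0.25 -1.17 2.59 5; 0 0 0 0.51 -2.35 5.18 5; 0 0 0 0.76 -3.52 7.76 5; 0 0 0 1.01 -4.69 10.35 5; 0 0 0 1.01 -3.81 11.24 5
0 0 0 0 0.88 0.88 5; 0 0 0 0 1.77 1.77 5; 0 0 0 0 2.65 2.65 5; 0 0 0 0 2.65 2.65 5; 0 0 0 0 2.65 2.65 5
0 0 0 0 0.08 0.08 5; 0 0 0 0 0.17 0.17 5; 0 0 0 0 0.25 0.25 5; 0 0 0 0 0.34 0.34 5; 0 0 0 0 0.42 0.42 5
0 0 0 0 0.06 0.06 5; 0 0 0 0 0.11 0.11 5; 0 0 0 0 0.17 0.17 5; 0 0 0 0 0.23 0.23 5; 0 0 0 0 0.28 0.28 5
```

>>> apply_moves(
  targets="0 0 0 0.25 -1.17 2.59 5; 0 0 0 0.51 -2.35 5.18 5; 0 0 0 0.76 -3.52 7.76 5; 0 0 0 1.01 -4.69 10.35 5; 0 0 0 1.01 -3.81 11.24 5",
)

```text
time: 9.25
tool_pos: [620.7, 112.6, 84.0]
tcp_rot: [-134.9, -0.0, -2.1]
ft_force: [0.7, 0.8, -2.6]
finger_gap: 55.8
```

>>> apply_moves(
  targets="0 0 0 0 0.88 0.88 5; 0 0 0 0 1.77 1.77 5; 0 0 0 0 2.65 2.65 5; 0 0 0 0 2.65 2.65 5; 0 0 0 0 2.65 2.65 5",
)

```text
time: 9.75
tool_pos: [620.9, 108.8, 46.0]
tcp_rot: [-135.0, 0.1, -2.3]
ft_force: [0.5, -1.1, -1.9]
finger_gap: 55.2
```

>>> apply_moves(
  targets="0 0 0 0 0.08 0.08 5; 0 0 0 0 0.17 0.17 5; 0 0 0 0 0.25 0.25 5; 0 0 0 0 0.34 0.34 5; 0 0 0 0 0.42 0.42 5",
)

```text
time: 10.25
tool_pos: [621.0, 109.3, 40.5]
tcp_rot: [-135.0, -0.0, -2.3]
ft_force: [0.1, 0.7, -2.3]
finger_gap: 55.3
```

>>> apply_moves(
  targets="0 0 0 0 0.06 0.06 5; 0 0 0 0 0.11 0.11 5; 0 0 0 0 0.17 0.17 5; 0 0 0 0 0.23 0.23 5; 0 0 0 0 0.28 0.28 5",
)

```text
time: 10.75
tool_pos: [621.0, 109.2, 36.4]
tcp_rot: [-135.0, -0.0, -2.3]
ft_force: [-0.2, 1.1, -3.5]
finger_gap: 55.1
```

```bash
python3 - <<'E'
from plan import *
resync()
for z in (48,46,44): plan([(620.4,95.9,z,-2.3,45,5.0,5)])
E
```

```text
t10.8 G [620.5  95.8  49.9] psi -2.29 tilt 45.00 cmd [620.4  95.9  50. ] -2.3 45.0 F [-0.2  1.1 -3.5] gap 55.1 j [-18.  30.  91.  44.  78. -33.]
0 0 0 0 0.03 0.03 5; 0 0 0 0 0.06 0.06 5; 0 0 0 0 0.08 0.08 5; 0 0 0 0 0.11 0.11 5; 0 0 0 0 0.14 0.14 5
0 0 0 0 0.03 0.03 5; 0 0 0 0 0.06 0.06 5; 0 0 0 0 0.08 0.08 5; 0 0 0 0 0.11 0.11 5; 0 0 0 0 0.14 0.14 5
0 0 0 0 0.03 0.03 5; 0 0 0 0 0.06 0.06 5; 0 0 0 0 0.08 0.08 5; 0 0 0 0 0.11 0.11 5; 0 0 0 0 0.14 0.14 5
```

>>> apply_moves(
  targets="0 0 0 0 0.03 0.03 5; 0 0 0 0 0.06 0.06 5; 0 0 0 0 0.08 0.08 5; 0 0 0 0 0.11 0.11 5; 0 0 0 0 0.14 0.14 5",
)

```text
time: 11.25
tool_pos: [621.0, 109.2, 34.5]
tcp_rot: [-135.0, -0.0, -2.3]
ft_force: [-0.1, 0.2, -2.6]
finger_gap: 54.9
```

>>> apply_moves(
  targets="0 0 0 0 0.03 0.03 5; 0 0 0 0 0.06 0.06 5; 0 0 0 0 0.08 0.08 5; 0 0 0 0 0.11 0.11 5; 0 0 0 0 0.14 0.14 5",
)

```text
time: 11.75
tool_pos: [621.0, 109.3, 33.7]
tcp_rot: [-134.9, -0.0, -2.3]
ft_force: [-5.7, -3.1, 9.5]
finger_gap: 55.0
```

```bash
python3 - <<'E'
from plan import *
resync()
E
```

```text
t11.8 G [620.5  95.8  47.1] psi -2.26 tilt 45.06 cmd [620.4  95.9  44. ] -2.3 45.0 F [-5.7 -3.1  9.5] gap 55.0 j [-18.  31.  91.  44.  78. -33.]
```

```bash
python3 - <<'E'
from plan import *
c=load(); c['G'][2]=46; save(c)
plan([(620.4,95.9,46.8,-2.3,45,7.0,5),(617,15,127,-2.3,45,7.0,5)])
plan([(613,-20,200,-2.3,10,7.0),(613,-20,200,-2.3,10,7.0,3)])
E
```

```text
0 0 0 0 -0.01 -0.01 7; 0 0 0 0 -0.02 -0.02 7; 0 0 0 0 -0.03 -0.03 7; 0 0 0 0 -0.05 -0.05 7; 0 0 0 0 -0.06 -0.06 7
0 0 0 0 0.01 -2.28 7; 0 0 0 -0.01 0.02 -4.56 7; 0 0 0 -0.01 0.03 -6.84 7; 0 0 0 -0.01 0.04 -9.12 7; 0 0 0 -0.02 0.05 -11.4 7
-0.1222 0 0 -0.05 -0.3 -1.54 7; -0.2443 0 0 -0.1 -0.61 -3.11 7; -0.3665 0 0 -0.16 -0.93 -4.71 7; -0.4887 0 0 -0.21 -1.25 -6.34 7; -0.6109 0 0 -0.26 -1.59 -7.99 7
0 0 0 0 0 0 7; 0 0 0 0 0 0 7; 0 0 0 0 0 0 7; 0 0 0 0 0 0 7; 0 0 0 0 0 0 7
```

>>> apply_moves(
  targets="0 0 0 0 -0.01 -0.01 7; 0 0 0 0 -0.02 -0.02 7; 0 0 0 0 -0.03 -0.03 7; 0 0 0 0 -0.05 -0.05 7; 0 0 0 0 -0.06 -0.06 7",
)

```text
time: 12.25
tool_pos: [621.0, 109.3, 33.4]
tcp_rot: [-135.0, -0.0, -2.3]
ft_force: [0.4, -0.5, -1.6]
finger_gap: 70.1
```

>>> apply_moves(
  targets="0 0 0 0 0.01 -2.28 7; 0 0 0 -0.01 0.02 -4.56 7; 0 0 0 -0.01 0.03 -6.84 7; 0 0 0 -0.01 0.04 -9.12 7; 0 0 0 -0.02 0.05 -11.4 7",
)

```text
time: 12.75
tool_pos: [617.4, 27.8, 114.3]
tcp_rot: [-135.0, -0.0, -2.3]
ft_force: [-0.2, -0.5, 0.4]
finger_gap: 70.0
```

>>> apply_moves(
  targets="-0.1222 0 0 -0.05 -0.3 -1.54 7; -0.2443 0 0 -0.1 -0.61 -3.11 7; -0.3665 0 0 -0.16 -0.93 -4.71 7; -0.4887 0 0 -0.21 -1.25 -6.34 7; -0.6109 0 0 -0.26 -1.59 -7.99 7",
)

```text
time: 13.25
tool_pos: [613.6, -17.5, 183.2]
tcp_rot: [-170.3, -0.1, -2.3]
ft_force: [-0.4, 0.4, 0.5]
finger_gap: 69.8
```

>>> apply_moves(
  targets="0 0 0 0 0 0 7; 0 0 0 0 0 0 7; 0 0 0 0 0 0 7; 0 0 0 0 0 0 7; 0 0 0 0 0 0 7",
)

```text
time: 13.75
tool_pos: [612.4, -17.4, 179.7]
tcp_rot: [-169.9, 0.2, -2.4]
ft_force: [-1.1, -0.1, -0.2]
finger_gap: 70.1
```

```bash
python3 - <<'E'
from plan import *
resync(); snap('wrist','w6.png')
E
```

```text
t13.8 G [612.3 -20.7 198.4] psi -2.38 tilt 10.08 cmd [613. -20. 200.] -2.3 10.0 F [-1.1 -0.1 -0.2] gap 70.1 j [-12.  12.  87.  10.  84. -11.]
```

View pics/w6.png

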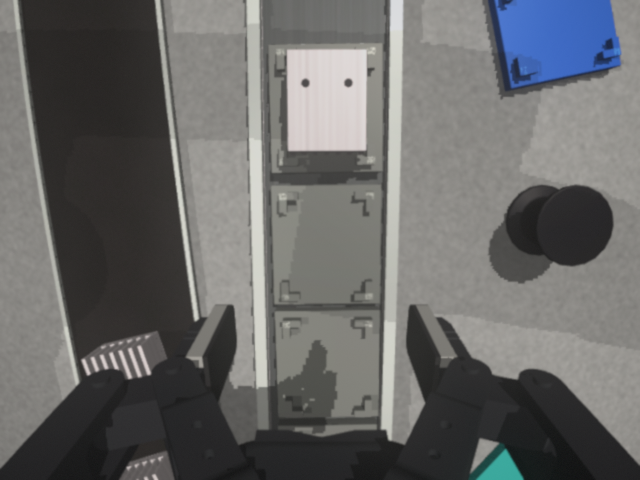

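```bash
python3 - <<'E'
from m import *
st=sense()
O=np.array([614.15,-15.]);yaw=-2.31; M=R.from_euler('z',yaw,degrees=True).as_matrix()[:2,:2]
for n,cs in (('c0',[(45,270),(45,381),(173,271),(173,383)]),('c1',[(184,272.5),(184,382.5),(304.5,274.5),(304.5,381)]),('c2',[(310,276),(310,380)])):
    q=np.array([((at_z('wrist',c,26,st)[:2]-O)@M) for c in cs]); print(n,q.round(1).tolist())
print([(((at_z('wrist',c,60,st)[:2]-O)@M)).round(1) for c in [(48,287),(48,366),(151,288),(151,366)]])
plan([(500,-100,200,5,0,8.5),(436,-125,170,11.4,0,8.5),(436,-125,170,11.4,0,8.5,5)])
E
```

```text
c0 [[-41.5, 161.0], [44.9, 160.7], [-42.2, 62.1], [47.9, 61.9]]
c1 [[-41.1, 53.3], [47.6, 53.2], [-41.6, -47.5], [48.5, -47.7]]
c2 [[-40.4, -52.4], [47.8, -52.6]]
[array([-25.3, 146.8]), array([ 29.4, 146.7]), array([-25.4,  76.4]), array([30.1, 76.3])]
-0.0436 -0.0048 -0.0315 -2.75 2.16 -0.37 8.5; -0.0872 -0.0083 -0.0632 -5.5 4.33 -0.74 8.5; -0.1308 -0.0104 -0.0951 -8.24 6.49 -1.12 8.5; -0.1743 -0.0111 -0.1271 -10.97 8.65 -1.5 8.5; -0.174 -0.016 -0.1828 -14.12 10.27 -0.26 8.5
0 0 -0.0559 -3.35 0.78 1.5 8.5; 0 0 -0.0559 -3.35 0.78 1.5 8.5; 0 0 -0.0559 -3.35 0.78 1.5 8.5; 0 0 -0.0559 -3.35 0.78 1.5 8.5; 0 0 -0.0559 -3.35 0.78 1.5 8.5
0 0 0 0 0 0 8.5; 0 0 0 0 0 0 8.5; 0 0 0 0 0 0 8.5; 0 0 0 0 0 0 8.5; 0 0 0 0 0 0 8.5
```

>>> apply_moves(
  targets="-0.0436 -0.0048 -0.0315 -2.75 2.16 -0.37 8.5; -0.0872 -0.0083 -0.0632 -5.5 4.33 -0.74 8.5; -0.1308 -0.0104 -0.0951 -8.24 6.49 -1.12 8.5; -0.1743 -0.0111 -0.1271 -10.97 8.65 -1.5 8.5; -0.174 -0.016 -0.1828 -14.12 10.27 -0.26 8.5",
)

```text
time: 14.3
tool_pos: [468.4, -113.9, 167.9]
tcp_rot: [179.8, -0.2, 8.3]
ft_force: [-0.7, -0.9, 1.1]
finger_gap: 85.0
```

>>> apply_moves(
  targets="0 0 -0.0559 -3.35 0.78 1.5 8.5; 0 0 -0.0559 -3.35 0.78 1.5 8.5; 0 0 -0.0559 -3.35 0.78 1.5 8.5; 0 0 -0.0559 -3.35 0.78 1.5 8.5; 0 0 -0.0559 -3.35 0.78 1.5 8.5",
)

```text
time: 14.8
tool_pos: [437.2, -125.2, 152.1]
tcp_rot: [180.0, -0.1, 11.4]
ft_force: [-0.3, -1.0, 1.3]
finger_gap: 84.9
```

>>> apply_moves(
  targets="0 0 0 0 0 0 8.5; 0 0 0 0 0 0 8.5; 0 0 0 0 0 0 8.5; 0 0 0 0 0 0 8.5; 0 0 0 0 0 0 8.5",
)

```text
time: 15.3
tool_pos: [436.0, -125.1, 151.1]
tcp_rot: [-180.0, 0.0, 11.4]
ft_force: [0.2, 0.2, 0.3]
finger_gap: 84.8
```

```bash
cat > sk.py <<'E'
from m import *
# bright silver blob(s) on black tray in the wrist picture -> min-area rect
def sinks(im,st,z=38,show=True):
    g=cv2.cvtColor(im,cv2.COLOR_RGB2GRAY); m=(g>95).astype(np.uint8)*255
    m=cv2.morphologyEx(m,cv2.MORPH_CLOSE,np.ones((9,9),np.uint8))
    for c in cv2.findContours(m,cv2.RETR_LIST,cv2.CHAIN_APPROX_NONE)[0]:
        a=cv2.contourArea(c)
        if 3000<a<14000:
            r=cv2.minAreaRect(c); b=cv2.boxPoints(r)
            if a<.8*r[1][0]*r[1][1]: continue
            q=np.array([at_z('wrist',(y,x),z,st) for x,y in b]); print('blob px',np.round(r[0]),'ctr',q.mean(0).round(1),'edges',[round(float(np.linalg.norm(q[i]-q[i-1])),1) for i in range(4)],'ang',[round(float(np.degrees(np.arctan2(*(q[i]-q[i-1])[[1,0]]))),1) for i in range(2)],'px box',b.round().tolist())
E
python3 - <<'E'
from sk import *
resync(); st,im=snap('wrist','w7.png'); sinks(im,st)
print([(np.round(d['at'],1),d['confidence'],at_z('wrist',d['at'],21,st)) for d in place_of('wrist','sink2')])
E
```

```text
t15.3 G [ 436.  -125.1  170.1] psi 11.41 tilt 0.00 cmd [ 436. -125.  170.] 11.4 0.0 F [0.2 0.2 0.3] gap 84.8 j [-22. -13. 113.   0.  79. -34.]
blob px [320. 234.] ctr [ 435.5 -126.3   38. ] edges [76.6, 56.3, 76.6, 61.6] ang [99.3, 11.4] px box [[279.0, 183.0], [362.0, 183.0], [362.0, 286.0], [279.0, 286.0]]
[(array([371.7, 292.6]), 0.79, array([ 436.9, -256.5,   21. ])), (array([363.7,  78.8]), 0.75, array([ 250.4, -289. ,   21. ])), (array([232.6, 320.6]), 0.67, array([ 436. , -128.4,   21. ]))]
```

View pics/w7.png

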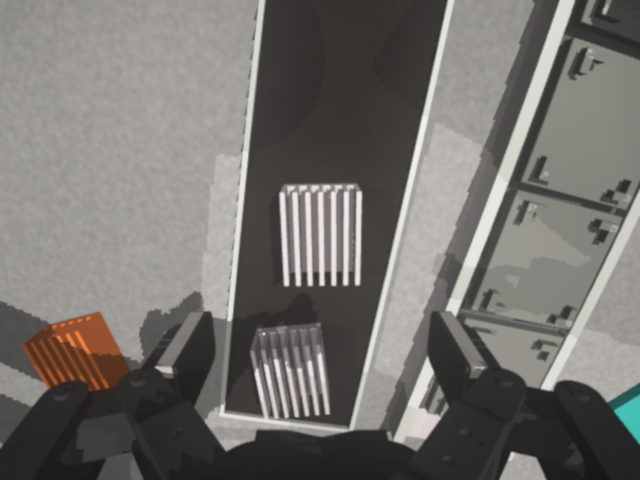

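```bash
python3 - <<'E'
from m import *
st=sense()
c=rect('wrist',[(191,279.5),(191,361.5),(285.5,361),(285.5,284)],38,st)
n=np.array([-np.sin(np.radians(11.6)),np.cos(np.radians(11.6))])
x,y=c[:2]+[-.3,.5]; print(x,y)
p=np.array([x,y])+n*70
plan([(*p,150,11.6,-45,8.5),(*p,100,11.6,-45,8.5),(x,y,28,11.6,-45,8.5,5),(x,y,28,11.6,-45,8.5,2)])
print('close'); plan([(x,y,28,11.6,-45,5.0,5)])
E
```

```text
ctr [ 436.7 -128.7   38. ] edges [70.8 55.9 70.7 57. ] psi of 0-1: 11.29
436.37499999999994 -128.175
-0.1309 0 -0.0006 -0.01 -0.87 0.32 8.5; -0.2618 0.0002 -0.0012 -0.02 -1.74 0.6 8.5; -0.3927 0.0003 -0.0017 -0.02 -2.61 0.86 8.5; -0.5236 0.0006 -0.0023 -0.03 -3.5 1.08 8.5; -0.6545 0.001 -0.0028 -0.04 -4.41 1.27 8.5
-0.1309 0.0004 -0.0004 0 -0.84 -0.43 8.5; -0.1309 0.0004 -0.0004 0 -2.36 1.55 8.5; -0.1309 0.0004 -0.0004 0 -3.88 3.54 8.5; -0.1309 0.0004 -0.0004 0 -3.65 5.53 8.5; -0.1309 0.0004 -0.0004 0 -3.41 7.53 8.5
0 0 0 0 -0.03 2.01 8.5; 0 0 0 0 -0.06 4.02 8.5; 0 0 0 0 -0.08 6.02 8.5; 0 0 0 0 -0.08 6.02 8.5; 0 0 0 0 -0.08 6.02 8.5
close
0 0 0 0 0 0 5; 0 0 0 0 0 0 5; 0 0 0 0 0 0 5; 0 0 0 0 0 0 5; 0 0 0 0 0 0 5
```

>>> apply_moves(
  targets="-0.1309 0 -0.0006 -0.01 -0.87 0.32 8.5; -0.2618 0.0002 -0.0012 -0.02 -1.74 0.6 8.5; -0.3927 0.0003 -0.0017 -0.02 -2.61 0.86 8.5; -0.5236 0.0006 -0.0023 -0.03 -3.5 1.08 8.5; -0.6545 0.001 -0.0028 -0.04 -4.41 1.27 8.5",
)

```text
time: 15.9
tool_pos: [427.8, -81.3, 139.9]
tcp_rot: [142.2, -0.3, 11.6]
ft_force: [-1.4, 0.2, -1.8]
finger_gap: 84.8
```

>>> apply_moves(
  targets="-0.1309 0.0004 -0.0004 0 -0.84 -0.43 8.5; -0.1309 0.0004 -0.0004 0 -2.36 1.55 8.5; -0.1309 0.0004 -0.0004 0 -3.88 3.54 8.5; -0.1309 0.0004 -0.0004 0 -3.65 5.53 8.5; -0.1309 0.0004 -0.0004 0 -3.41 7.53 8.5",
)

```text
time: 16.4
tool_pos: [430.6, -100.1, 56.9]
tcp_rot: [135.0, 0.0, 11.7]
ft_force: [0.8, -0.0, 0.4]
finger_gap: 84.7
```

>>> apply_moves(
  targets="0 0 0 0 -0.03 2.01 8.5; 0 0 0 0 -0.06 4.02 8.5; 0 0 0 0 -0.08 6.02 8.5; 0 0 0 0 -0.08 6.02 8.5; 0 0 0 0 -0.08 6.02 8.5",
)

```text
time: 16.9
tool_pos: [438.7, -141.6, 14.8]
tcp_rot: [135.0, 0.0, 11.5]
ft_force: [0.8, 0.1, -0.3]
finger_gap: 84.7
```

>>> apply_moves(
  targets="0 0 0 0 0 0 5; 0 0 0 0 0 0 5; 0 0 0 0 0 0 5; 0 0 0 0 0 0 5; 0 0 0 0 0 0 5",
  force=70,
)

```text
time: 17.4
tool_pos: [439.9, -140.9, 15.8]
tcp_rot: [135.0, -0.1, 11.7]
ft_force: [-2.7, 5.5, 5.5]
finger_gap: 55.2
```

```bash
python3 - <<'E'
from plan import *
G,_,_=resync()
plan([(G[0],G[1],95,11.4,-45,5,3),(431,-60,95,11.4,45,5),(431,-60,95,11.4,45,5,3)],vmax=35,wmax=7)
print('down'); plan([(431,-60,45,11.4,45,5,3),(431,-60,40,11.4,45,5,2)])
E
```

```text
t17.4 G [ 437.2 -127.8   29.2] psi 11.65 tilt -45.02 cmd [ 436.4 -128.2   28. ] 11.6 -45.0 F [-2.7  5.5  5.5] gap 55.2 j [  9.   4. 127. -54.  60.  31.]
0 -0.0008 0.0008 0.03 1.57 -1.58 5; 0 -0.0016 0.0016 0.06 3.15 -3.17 5; 0 -0.0025 0.0025 0.08 4.72 -4.75 5; 0.1208 -0.0023 0.0026 0.14 4.13 -5.13 5; 0.2417 -0.0022 0.0028 0.2 3.53 -5.54 5
0.1208 0 0 0.06 -0.67 -0.28 5; 0.2417 0 0 0.11 -1.35 -0.59 5; 0.3625 0 0 0.17 -2.01 -0.93 5; 0.4833 0 0 0.23 -2.66 -1.29 5; 0.6042 0 0 0.28 -3.31 -1.68 5
0.1208 0 0 0.06 -0.75 0.02 5; 0.2417 0 0 0.11 -1.49 0.01 5; 0.3625 0 0 0.17 -2.23 -0.03 5; 0.4833 0 0 0.23 -2.96 -0.09 5; 0.6042 0 0 0.28 -3.68 -0.18 5
0.1208 0 0 0.06 -0.64 0.31 5; 0.1208 0 0 0.06 -0.64 0.31 5; 0.1208 0 0 0.06 -0.64 0.31 5; 0.1208 0 0 0.06 -0.64 0.31 5; 0.1208 0 0 0.06 -0.64 0.31 5
down
0 0 0 0 1.18 1.18 5; 0 0 0 0 2.36 2.36 5; 0 0 0 0 3.54 3.54 5; 0 0 0 0 3.71 3.71 5; 0 0 0 0 3.89 3.89 5
```

>>> apply_moves(
  targets="0 -0.0008 0.0008 0.03 1.57 -1.58 5; 0 -0.0016 0.0016 0.06 3.15 -3.17 5; 0 -0.0025 0.0025 0.08 4.72 -4.75 5; 0.1208 -0.0023 0.0026 0.14 4.13 -5.13 5; 0.2417 -0.0022 0.0028 0.2 3.53 -5.54 5",
)

```text
time: 17.9
tool_pos: [438.7, -125.5, 79.4]
tcp_rot: [149.1, -0.1, 11.6]
ft_force: [-1.1, -1.1, -2.8]
finger_gap: 54.7
```

>>> apply_moves(
  targets="0.1208 0 0 0.06 -0.67 -0.28 5; 0.2417 0 0 0.11 -1.35 -0.59 5; 0.3625 0 0 0.17 -2.01 -0.93 5; 0.4833 0 0 0.23 -2.66 -1.29 5; 0.6042 0 0 0.28 -3.31 -1.68 5",
)

```text
time: 18.4
tool_pos: [434.3, -89.8, 77.3]
tcp_rot: [-176.3, -0.2, 11.5]
ft_force: [-0.1, -1.0, -2.9]
finger_gap: 54.9
```

>>> apply_moves(
  targets="0.1208 0 0 0.06 -0.75 0.02 5; 0.2417 0 0 0.11 -1.49 0.01 5; 0.3625 0 0 0.17 -2.23 -0.03 5; 0.4833 0 0 0.23 -2.96 -0.09 5; 0.6042 0 0 0.28 -3.68 -0.18 5",
)

```text
time: 18.9
tool_pos: [429.6, -54.1, 80.9]
tcp_rot: [-141.7, -0.1, 11.4]
ft_force: [-0.5, 0.9, -2.1]
finger_gap: 55.0
```

>>> apply_moves(
  targets="0.1208 0 0 0.06 -0.64 0.31 5; 0.1208 0 0 0.06 -0.64 0.31 5; 0.1208 0 0 0.06 -0.64 0.31 5; 0.1208 0 0 0.06 -0.64 0.31 5; 0.1208 0 0 0.06 -0.64 0.31 5",
)

```text
time: 19.4
tool_pos: [428.9, -47.0, 82.7]
tcp_rot: [-135.2, -0.1, 11.5]
ft_force: [-0.5, -0.4, -1.7]
finger_gap: 55.0
```

```bash
python3 - <<'E'
from plan import *
resync(); snap('wrist','w8.png')
E
```

```text
t19.4 G [431.5 -60.1  96.2] psi 11.47 tilt 44.80 cmd [431. -60.  40.] 11.4 45.0 F [-0.5 -0.4 -1.7] gap 55.0 j [-37.  18. 102.  28.  96. -55.]
```

View pics/w8.png

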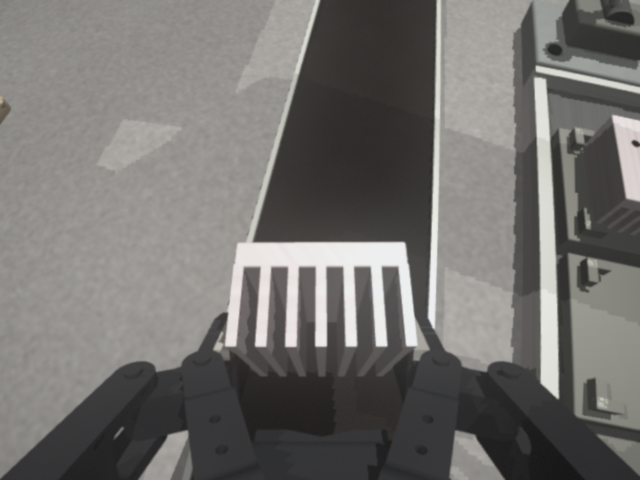

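>>> apply_moves(
  targets="0 0 0 0 1.18 1.18 5; 0 0 0 0 2.36 2.36 5; 0 0 0 0 3.54 3.54 5; 0 0 0 0 3.71 3.71 5; 0 0 0 0 3.89 3.89 5",
)

```text
time: 19.95
tool_pos: [427.3, -46.3, 27.4]
tcp_rot: [-134.7, 0.1, 11.5]
ft_force: [-8.6, -6.3, 36.2]
finger_gap: 55.0
```

>>> apply_moves(
  targets="0 0 0 0 0 0 5; 0 0 0 0 0 0 5; 0 0 0 0 0 0 5; 0 0 0 0.0 0.05 0.05 5; 0 0 0 0 0.1 0.1 5",
)

```text
time: 20.45
tool_pos: [427.3, -46.3, 27.4]
tcp_rot: [-134.7, 0.1, 11.5]
ft_force: [-9.6, -3.9, 34.6]
finger_gap: 54.8
```

```bash
python3 - <<'E'
from plan import *
resync()
E
```

```text
t20.4 G [430.  -59.5  40.8] psi 11.50 tilt 45.29 cmd [431. -60.  40.] 11.4 45.0 F [-9.6 -3.9 34.6] gap 54.8 j [-37.  24. 102.  28.  92. -58.]
```

```bash
python3 - <<'E'
from plan import *
c=load(); c['G'][2]=38.6; save(c)
plan([(430.5,-59.8,40.5,11.4,45,8.5,5)])
plan([(427.6,-47,42,11.4,20,8.5),(427.6,-47,42,11.4,-45,8.5),(427.6,-47,42,11.4,-45,8.5,2)])
print('close');plan([(427.6,-47,41,11.4,-45,5,5)])
E
```

```text
0 0 0 -0.01 -0.03 -0.02 8.5; 0 0 0 -0.02 -0.06 -0.05 8.5; 0 0 0 -0.03 -0.09 -0.07 8.5; 0 0 0 -0.04 -0.12 -0.09 8.5; 0 0 0 -0.05 -0.16 -0.11 8.5
-0.1091 0 0 -0.01 -0.05 0.19 8.5; -0.2182 0 0 -0.02 -0.11 0.37 8.5; -0.3272 0 0 -0.02 -0.16 0.52 8.5; -0.4363 0 0 -0.03 -0.23 0.64 8.5; -0.5624 0 0 -0.03 -0.02 0.53 8.5
-0.1261 0 0 0 0.24 -0.02 8.5; -0.2521 0 0 0 0.47 -0.06 8.5; -0.3782 0 0 0 0.7 -0.13 8.5; -0.5042 0 0 0 0.92 -0.24 8.5; -0.6303 0 0 0 1.12 -0.37 8.5
-0.1261 0 0 0 0.24 -0.02 8.5; -0.2521 0 0 0 0.47 -0.06 8.5; -0.3782 0 0 0 0.7 -0.13 8.5; -0.3782 0 0 0 0.7 -0.13 8.5; -0.3782 0 0 0 0.7 -0.13 8.5
close
0 0 0 0 -0.01 0.01 5; 0 0 0 0 -0.03 0.03 5; 0 0 0 0 -0.04 0.04 5; 0 0 0 0 -0.06 0.06 5; 0 0 0 0 -0.07 0.07 5
```

>>> apply_moves(
  targets="0 0 0 -0.01 -0.03 -0.02 8.5; 0 0 0 -0.02 -0.06 -0.05 8.5; 0 0 0 -0.03 -0.09 -0.07 8.5; 0 0 0 -0.04 -0.12 -0.09 8.5; 0 0 0 -0.05 -0.16 -0.11 8.5",
)

```text
time: 20.95
tool_pos: [427.6, -46.5, 26.9]
tcp_rot: [-135.0, 0.0, 11.4]
ft_force: [-0.1, 0.1, 0.7]
finger_gap: 85.1
```

>>> apply_moves(
  targets="-0.1091 0 0 -0.01 -0.05 0.19 8.5; -0.2182 0 0 -0.02 -0.11 0.37 8.5; -0.3272 0 0 -0.02 -0.16 0.52 8.5; -0.4363 0 0 -0.03 -0.23 0.64 8.5; -0.5624 0 0 -0.03 -0.02 0.53 8.5",
)

```text
time: 21.45
tool_pos: [427.1, -43.3, 24.1]
tcp_rot: [-167.5, -0.1, 11.4]
ft_force: [0.1, -0.2, 0.1]
finger_gap: 85.4
```

>>> apply_moves(
  targets="-0.1261 0 0 0 0.24 -0.02 8.5; -0.2521 0 0 0 0.47 -0.06 8.5; -0.3782 0 0 0 0.7 -0.13 8.5; -0.5042 0 0 0 0.92 -0.24 8.5; -0.6303 0 0 0 1.12 -0.37 8.5",
)

```text
time: 21.95
tool_pos: [430.1, -54.2, 26.0]
tcp_rot: [156.4, -0.3, 11.4]
ft_force: [-0.8, -0.6, -1.7]
finger_gap: 84.8
```

>>> apply_moves(
  targets="-0.1261 0 0 0 0.24 -0.02 8.5; -0.2521 0 0 0 0.47 -0.06 8.5; -0.3782 0 0 0 0.7 -0.13 8.5; -0.3782 0 0 0 0.7 -0.13 8.5; -0.3782 0 0 0 0.7 -0.13 8.5",
)

```text
time: 22.45
tool_pos: [429.5, -59.6, 27.7]
tcp_rot: [135.2, 0.2, 11.5]
ft_force: [0.3, 0.8, 0.4]
finger_gap: 85.1
```

```bash
python3 - <<'E'
from plan import *
resync(); st,_=snap('wrist','w9.png')
print([(np.round(d['at'],1),d['confidence']) for d in place_of('wrist','sink2')], proj('wrist',[428.4,-51.5,39],st))
E
```

```text
t22.4 G [426.9 -46.5  41.2] psi 11.52 tilt -44.84 cmd [427.6 -47.   41. ] 11.4 -45.0 F [0.3 0.8 0.4] gap 85.1 j [ 20.   5. 124. -49.  68.  35.]
[(array([357.8,  77.6]), 0.71), (array([163.2, 369.1]), 0.67), (array([335.4, 323.6]), 0.63)] [[339.15565515 323.26125909]]
```

>>> apply_moves(
  targets="0 0 0 0 -0.01 0.01 5; 0 0 0 0 -0.03 0.03 5; 0 0 0 0 -0.04 0.04 5; 0 0 0 0 -0.06 0.06 5; 0 0 0 0 -0.07 0.07 5",
  force=70,
)

```text
time: 23.05
tool_pos: [430.9, -60.7, 29.3]
tcp_rot: [135.0, -0.1, 11.3]
ft_force: [-4.8, 2.5, 12.5]
finger_gap: 55.4
```

```bash
python3 - <<'E'
from plan import *
G,_,_=resync(); st,im=snap('wrist','w10.png')
cv2.imwrite('pics/w10c.png',im[150:480,180:460,::-1])
gy=-11.9-(G[2]-39); print('place y',gy)
plan([(G[0],G[1],100,11.4,-45,5,3),(500,-45,150,3,0,5),(612,-60,140,-2.3,45,5),(612,-60,140,-2.3,45,5,2)],vmax=35,wmax=7)
print('place');plan([(617.3,gy,100,-2.3,45,5),(617.3,gy,60,-2.3,45,5,3),(617.3,gy,60,-2.3,45,5,3)],vmax=35)
plan([(617.3,gy,52,-2.3,45,5,5)]);plan([(617.3,gy,48,-2.3,45,5,5)])
E
```

```text
t23.1 G [428.3 -47.5  42.7] psi 11.31 tilt -45.05 cmd [427.6 -47.   41. ] 11.4 -45.0 F [-4.8  2.5 12.5] gap 55.4 j [ 20.   5. 124. -49.  68.  35.]
place y -15.636283983108884
0 0 0 0.02 1.41 -1.38 5; 0 0 0 0.04 2.81 -2.75 5; 0 0 0 0.05 4.22 -4.13 5; 0.1122 -0.014 0.0156 1.04 4.63 -4.52 5; 0.2244 -0.0262 0.0328 2.04 5.04 -4.95 5
0.1122 -0.0101 0.0183 1 0.27 -0.55 5; 0.2244 -0.0182 0.0378 2.01 0.55 -1.12 5; 0.3365 -0.0242 0.0583 3.03 0.83 -1.72 5; 0.4485 -0.0279 0.0797 4.05 1.12 -2.34 5; 0.5605 -0.0294 0.102 5.09 1.42 -2.98 5
0.1122 0.0007 0.0132 1.59 0.09 0.13 5; 0.2244 0.003 0.0263 3.18 0.17 0.24 5; 0.3366 0.0067 0.0393 4.78 0.27 0.32 5; 0.4487 0.0119 0.052 6.39 0.37 0.38 5; 0.5608 0.0185 0.0643 8 0.48 0.42 5
0.1122 0.0077 0.0108 1.62 0.03 0.01 5; 0.2244 0.0165 0.0207 3.24 0.06 -0.01 5; 0.2244 0.0165 0.0207 3.24 0.06 -0.01 5; 0.2244 0.0165 0.0207 3.24 0.06 -0.01 5; 0.2244 0.0165 0.0207 3.24 0.06 -0.01 5
place
0 0 0 0.18 -0.16 2.99 5; 0 0 0 0.35 -0.32 5.98 5; 0 0 0 0.35 0.62 6.92 5; 0 0 0 0.35 1.56 7.86 5; 0 0 0 0.35 2.51 8.81 5
0 0 0 0 0 0 5; 0 0 0 0 0 0 5; 0 0 0 0 0 0 5; 0 0 0 0 0 0 5; 0 0 0 0 0 0 5
0 0 0 0 0.11 0.11 5; 0 0 0 0 0.23 0.23 5; 0 0 0 0 0.34 0.34 5; 0 0 0 0 0.45 0.45 5; 0 0 0 0 0.57 0.57 5
0 0 0 0 0.06 0.06 5; 0 0 0 0 0.11 0.11 5; 0 0 0 0 0.17 0.17 5; 0 0 0 0 0.23 0.23 5; 0 0 0 0 0.28 0.28 5
```

View pics/w10c.png

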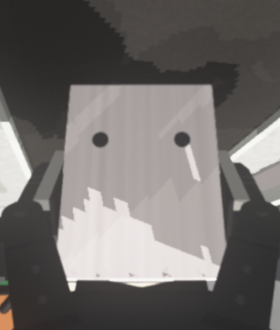

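>>> apply_moves(
  targets="0 0 0 0.02 1.41 -1.38 5; 0 0 0 0.04 2.81 -2.75 5; 0 0 0 0.05 4.22 -4.13 5; 0.1122 -0.014 0.0156 1.04 4.63 -4.52 5; 0.2244 -0.0262 0.0328 2.04 5.04 -4.95 5",
)

```text
time: 23.6
tool_pos: [450.5, -56.0, 98.7]
tcp_rot: [148.1, -0.1, 9.1]
ft_force: [-0.3, -0.2, -2.1]
finger_gap: 55.1
```

>>> apply_moves(
  targets="0.1122 -0.0101 0.0183 1 0.27 -0.55 5; 0.2244 -0.0182 0.0378 2.01 0.55 -1.12 5; 0.3365 -0.0242 0.0583 3.03 0.83 -1.72 5; 0.4485 -0.0279 0.0797 4.05 1.12 -2.34 5; 0.5605 -0.0294 0.102 5.09 1.42 -2.98 5",
)

```text
time: 24.1
tool_pos: [500.9, -45.6, 132.6]
tcp_rot: [-179.7, -0.2, 2.9]
ft_force: [-0.7, -0.0, -2.7]
finger_gap: 55.2
```

>>> apply_moves(
  targets="0.1122 0.0007 0.0132 1.59 0.09 0.13 5; 0.2244 0.003 0.0263 3.18 0.17 0.24 5; 0.3366 0.0067 0.0393 4.78 0.27 0.32 5; 0.4487 0.0119 0.052 6.39 0.37 0.38 5; 0.5608 0.0185 0.0643 8 0.48 0.42 5",
)

```text
time: 24.6
tool_pos: [581.2, -47.1, 127.8]
tcp_rot: [-147.6, -0.2, -0.9]
ft_force: [-0.1, 0.6, -1.6]
finger_gap: 55.0
```

>>> apply_moves(
  targets="0.1122 0.0077 0.0108 1.62 0.03 0.01 5; 0.2244 0.0165 0.0207 3.24 0.06 -0.01 5; 0.2244 0.0165 0.0207 3.24 0.06 -0.01 5; 0.2244 0.0165 0.0207 3.24 0.06 -0.01 5; 0.2244 0.0165 0.0207 3.24 0.06 -0.01 5",
)

```text
time: 25.1
tool_pos: [612.5, -46.9, 127.7]
tcp_rot: [-135.1, -0.1, -2.3]
ft_force: [0.0, 0.7, -1.0]
finger_gap: 55.0
```

```bash
python3 - <<'E'
from plan import *
resync(); st,im=snap('wrist','w11.png')
# front edge row of the held sink: strong vertical gradient near cols 300-340
def row(f):
    g=cv2.cvtColor(cv2.imread('pics/'+f),cv2.COLOR_BGR2GRAY).astype(float)[200:280]
    return {c:200+int(np.argmax(np.abs(np.diff(cv2.GaussianBlur(g,(1,5),0)[:,c-4:c+5].mean(1))))) for c in (265,300,340,380)}
for f in ('w3.png','w10.png','w11.png'): print(f,row(f))
E
```

```text
t25.1 G [612.  -60.3 141.1] psi -2.28 tilt 44.87 cmd [617.3 -15.6  48. ] -2.3 45.0 F [ 0.   0.7 -1. ] gap 55.0 j [-31.  29.  82.  38.  94. -35.]
w3.png {265: 240, 300: 239, 340: 239, 380: 239}
w10.png {265: 234, 300: 234, 340: 234, 380: 234}
w11.png {265: 234, 300: 234, 340: 234, 380: 234}
```

>>> apply_moves(
  targets="0 0 0 0.18 -0.16 2.99 5; 0 0 0 0.35 -0.32 5.98 5; 0 0 0 0.35 0.62 6.92 5; 0 0 0 0.35 1.56 7.86 5; 0 0 0 0.35 2.51 8.81 5",
)

```text
time: 25.65
tool_pos: [618.3, -2.8, 47.1]
tcp_rot: [-135.1, -0.1, -2.3]
ft_force: [-0.6, -0.5, -2.0]
finger_gap: 55.0
```

>>> apply_moves(
  targets="0 0 0 0 0 0 5; 0 0 0 0 0 0 5; 0 0 0 0 0 0 5; 0 0 0 0 0 0 5; 0 0 0 0 0 0 5",
)

```text
time: 26.15
tool_pos: [618.2, -2.7, 47.2]
tcp_rot: [-135.0, -0.1, -2.3]
ft_force: [-0.2, -0.2, -1.8]
finger_gap: 55.3
```

>>> apply_moves(
  targets="0 0 0 0 0.11 0.11 5; 0 0 0 0 0.23 0.23 5; 0 0 0 0 0.34 0.34 5; 0 0 0 0 0.45 0.45 5; 0 0 0 0 0.57 0.57 5",
)

```text
time: 26.65
tool_pos: [617.7, -2.3, 38.4]
tcp_rot: [-135.0, 0.0, -2.3]
ft_force: [0.0, 0.1, -0.3]
finger_gap: 55.4
```

```bash
python3 - <<'E'
from plan import *
resync()
E
```

```text
t26.6 G [617.1 -15.7  51.8] psi -2.30 tilt 45.01 cmd [617.3 -15.6  48. ] -2.3 45.0 F [ 0.   0.1 -0.3] gap 55.4 j [-28.  34.  85.  40.  85. -38.]
```

>>> apply_moves(
  targets="0 0 0 0 0.06 0.06 5; 0 0 0 0 0.11 0.11 5; 0 0 0 0 0.17 0.17 5; 0 0 0 0 0.23 0.23 5; 0 0 0 0 0.28 0.28 5",
)

```text
time: 27.15
tool_pos: [617.8, -2.4, 34.6]
tcp_rot: [-135.0, -0.0, -2.3]
ft_force: [0.3, 0.1, -1.4]
finger_gap: 55.2
```

```bash
python3 - <<'E'
from plan import *
resync()
plan([(617.3,-15.6,46,-2.3,45,5,5)])
E
```

```text
t27.1 G [617.2 -15.8  48. ] psi -2.30 tilt 45.00 cmd [617.3 -15.6  48. ] -2.3 45.0 F [ 0.3  0.1 -1.4] gap 55.2 j [-28.  35.  85.  40.  85. -38.]
0 0 0 0 0.03 0.03 5; 0 0 0 0 0.06 0.06 5; 0 0 0 0 0.08 0.09 5; 0 0 0 0 0.11 0.12 5; 0 0 0 0 0.14 0.14 5
```

>>> apply_moves(
  targets="0 0 0 0 0.03 0.03 5; 0 0 0 0 0.06 0.06 5; 0 0 0 0 0.08 0.09 5; 0 0 0 0 0.11 0.12 5; 0 0 0 0 0.14 0.14 5",
)

```text
time: 27.65
tool_pos: [617.8, -2.3, 34.0]
tcp_rot: [-134.9, -0.0, -2.3]
ft_force: [-5.9, -1.5, 11.6]
finger_gap: 54.9
```

```bash
python3 - <<'E'
from plan import *
resync()
plan([(617.3,-15.6,45,-2.3,45,5,5)])
E
```

```text
t27.6 G [617.2 -15.8  47.5] psi -2.26 tilt 45.07 cmd [617.3 -15.6  46. ] -2.3 45.0 F [-5.9 -1.5 11.6] gap 54.9 j [-28.  35.  85.  40.  85. -38.]
0 0 0 0 0.01 0.01 5; 0 0 0 0 0.03 0.03 5; 0 0 0 0 0.04 0.04 5; 0 0 0 0 0.06 0.06 5; 0 0 0 0 0.07 0.07 5
```

```bash
python3 - <<'E'
from plan import *
c=load(); c['G'][2]=46; save(c)
plan([(617.2,-15.7,46.8,-2.3,45,7.0,5),(614,-95,127,-2.3,45,7.0,5)])
plan([(520,-200,190,8,0,8.5),(437,-250,170,17,0,8.5),(437,-250,170,17,0,8.5,5)])
E
```

```text
0 0 0 0 -0.01 -0.01 7; 0 0 0 0 -0.02 -0.03 7; 0 0 0 -0.01 -0.03 -0.04 7; 0 0 0 -0.01 -0.04 -0.05 7; 0 0 0 -0.01 -0.05 -0.06 7
0 0 0 0 -0.01 -2.26 7; 0 0 0 0 -0.02 -4.51 7; 0 0 0 0 -0.04 -6.77 7; 0 0 0 0 -0.05 -9.03 7; 0 0 0 0 -0.06 -11.28 7
-0.1309 -0.0198 -0.0225 -1.53 0.79 -2.04 8.5; -0.2617 -0.0366 -0.0477 -3.05 1.57 -4.11 8.5; -0.3924 -0.0503 -0.0752 -4.55 2.34 -6.22 8.5; -0.523 -0.0606 -0.105 -6.04 3.11 -8.35 8.5; -0.6533 -0.0675 -0.1368 -7.51 3.85 -10.51 8.5
-0.1309 -0.002 -0.0299 -1.75 1.67 -1.26 8.5; -0.1308 -0.0054 -0.0822 -4.68 3.09 -0.78 8.5; -0.1307 -0.0088 -0.1345 -7.61 4.52 -0.29 8.5; -0.1305 -0.0122 -0.1868 -10.55 5.95 0.19 8.5; -0.1305 -0.0122 -0.1868 -10.55 5.95 0.19 8.5
0 0 0 0 0 0 8.5; 0 0 0 0 0 0 8.5; 0 0 0 0 0 0 8.5; 0 0 0 0 0 0 8.5; 0 0 0 0 0 0 8.5
```

>>> apply_moves(
  targets="0 0 0 0 -0.01 -0.01 7; 0 0 0 0 -0.02 -0.03 7; 0 0 0 -0.01 -0.03 -0.04 7; 0 0 0 -0.01 -0.04 -0.05 7; 0 0 0 -0.01 -0.05 -0.06 7",
)

```text
time: 28.15
tool_pos: [617.6, -2.3, 33.3]
tcp_rot: [-135.0, 0.0, -2.3]
ft_force: [-0.4, -0.7, 0.7]
finger_gap: 70.1
```

>>> apply_moves(
  targets="0 0 0 0 -0.01 -2.26 7; 0 0 0 0 -0.02 -4.51 7; 0 0 0 0 -0.04 -6.77 7; 0 0 0 0 -0.05 -9.03 7; 0 0 0 0 -0.06 -11.28 7",
)

```text
time: 28.65
tool_pos: [614.4, -82.2, 114.2]
tcp_rot: [-135.0, 0.0, -2.3]
ft_force: [-0.0, 0.6, -0.2]
finger_gap: 69.9
```

>>> apply_moves(
  targets="-0.1309 -0.0198 -0.0225 -1.53 0.79 -2.04 8.5; -0.2617 -0.0366 -0.0477 -3.05 1.57 -4.11 8.5; -0.3924 -0.0503 -0.0752 -4.55 2.34 -6.22 8.5; -0.523 -0.0606 -0.105 -6.04 3.11 -8.35 8.5; -0.6533 -0.0675 -0.1368 -7.51 3.85 -10.51 8.5",
)

```text
time: 29.15
tool_pos: [535.4, -181.4, 162.2]
tcp_rot: [-172.8, -0.1, 6.3]
ft_force: [0.4, 0.8, 0.3]
finger_gap: 85.2
```

>>> apply_moves(
  targets="-0.1309 -0.002 -0.0299 -1.75 1.67 -1.26 8.5; -0.1308 -0.0054 -0.0822 -4.68 3.09 -0.78 8.5; -0.1307 -0.0088 -0.1345 -7.61 4.52 -0.29 8.5; -0.1305 -0.0122 -0.1868 -10.55 5.95 0.19 8.5; -0.1305 -0.0122 -0.1868 -10.55 5.95 0.19 8.5",
)

```text
time: 29.65
tool_pos: [433.8, -251.0, 149.9]
tcp_rot: [-179.9, 0.1, 17.0]
ft_force: [0.0, 0.8, -0.0]
finger_gap: 84.6
```

>>> apply_moves(
  targets="0 0 0 0 0 0 8.5; 0 0 0 0 0 0 8.5; 0 0 0 0 0 0 8.5; 0 0 0 0 0 0 8.5; 0 0 0 0 0 0 8.5",
)

```text
time: 30.15
tool_pos: [437.4, -249.8, 151.1]
tcp_rot: [-180.0, -0.0, 17.0]
ft_force: [-0.1, 0.0, 0.5]
finger_gap: 84.8
```

```bash
python3 - <<'E'
from sk import *
resync(); st,im=snap('wrist','w12.png'); sinks(im,st)
_,t=snap('top','top1.png')
a=cv2.resize(im[130:430,180:480,::-1],(560,560)); b=cv2.resize(t[165:235,205:490,::-1],(800,197),interpolation=cv2.INTER_CUBIC)
o=np.zeros((560+0,800,3),np.uint8); o[:400,:400]=cv2.resize(a,(400,400)); o[360:557]=b if 0 else o[360:557]
o=np.zeros((600,800,3),np.uint8); o[:400,:400]=cv2.resize(im[130:330,220:420,::-1],(400,400),interpolation=cv2.INTER_CUBIC); o[402:599]=b
cv2.imwrite('pics/m1.png',o)
E
```

```text
t30.1 G [ 437.3 -249.8  170.1] psi 17.05 tilt 0.01 cmd [ 437. -250.  170.] 17.0 0.0 F [-0.1  0.   0.5] gap 84.8 j [-36.  -5. 106.   0.  79. -53.]
blob px [317. 237.] ctr [ 435.2 -253.5   38. ] edges [76.4, 55.7, 76.2, 60.9] ang [104.9, 16.9] px box [[276.0, 186.0], [358.0, 186.0], [358.0, 288.0], [276.0, 288.0]]
```

View pics/m1.png

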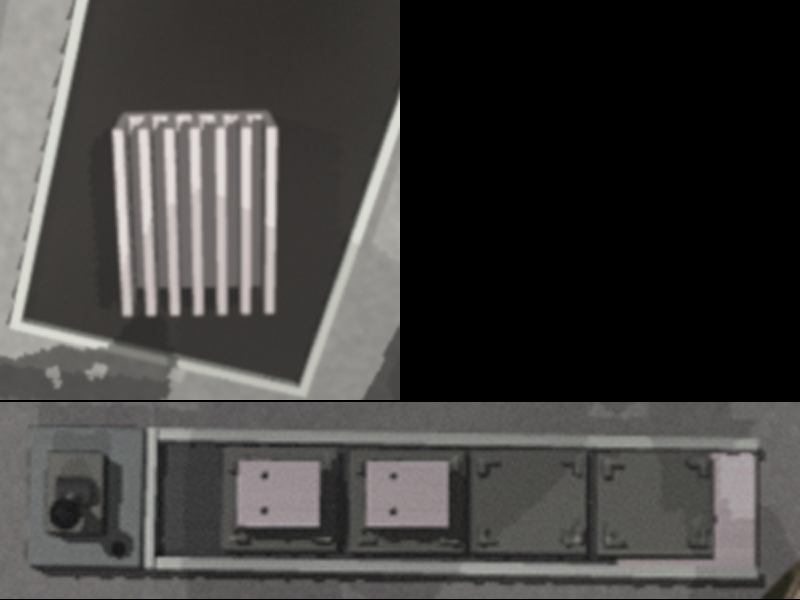

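```bash
python3 - <<'E'
from m import *
st=sense()
c=rect('wrist',[(194.0,276.3),(193.5,358.5),(287.7,357.7),(287.7,280.3)],38,st)
ps=17.2
n=np.array([-np.sin(np.radians(ps)),np.cos(np.radians(ps))])
x,y=c[:2]+[-.3,.5]; print(x,y)
p=np.array([x,y])+n*70
plan([(*p,150,ps,-45,8.5),(*p,100,ps,-45,8.5),(x,y,28,ps,-45,8.5,5),(x,y,28,ps,-45,8.5,2)])
print('close'); plan([(x,y,28,ps,-45,5.0,5)])
E
```

```text
ctr [ 436.6 -255.8   38. ] edges [70.5 56.1 70.8 57.4] psi of 0-1: 17.16
436.27500000000003 -255.27499999999998
-0.1309 0 -0.0006 -0.04 -0.84 0.32 8.5; -0.2618 0.0002 -0.0012 -0.08 -1.68 0.6 8.5; -0.3927 0.0003 -0.0017 -0.12 -2.53 0.86 8.5; -0.5236 0.0006 -0.0023 -0.16 -3.39 1.08 8.5; -0.6545 0.001 -0.0028 -0.2 -4.27 1.27 8.5
-0.1309 0.0004 -0.0004 -0.04 -0.82 -0.41 8.5; -0.1309 0.0004 -0.0004 -0.04 -2.34 1.57 8.5; -0.1309 0.0004 -0.0004 -0.04 -3.86 3.55 8.5; -0.1309 0.0004 -0.0004 -0.04 -3.63 5.55 8.5; -0.1309 0.0004 -0.0004 -0.04 -3.39 7.54 8.5
0 0 0 0 -0.03 2.01 8.5; 0 0 0 0 -0.06 4.02 8.5; 0 0 0 0 -0.08 6.02 8.5; 0 0 0 0 -0.08 6.02 8.5; 0 0 0 0 -0.08 6.02 8.5
close
0 0 0 0 0 0 5; 0 0 0 0 0 0 5; 0 0 0 0 0 0 5; 0 0 0 0 0 0 5; 0 0 0 0 0 0 5
```

>>> apply_moves(
  targets="-0.1309 0 -0.0006 -0.04 -0.84 0.32 8.5; -0.2618 0.0002 -0.0012 -0.08 -1.68 0.6 8.5; -0.3927 0.0003 -0.0017 -0.12 -2.53 0.86 8.5; -0.5236 0.0006 -0.0023 -0.16 -3.39 1.08 8.5; -0.6545 0.001 -0.0028 -0.2 -4.27 1.27 7.4",
)

```text
time: 30.75
tool_pos: [423.3, -209.5, 139.6]
tcp_rot: [142.2, -0.3, 17.2]
ft_force: [-0.9, -0.7, -1.3]
finger_gap: 73.9
```

>>> apply_moves(
  targets="-0.1309 0.0004 -0.0004 -0.04 -0.82 -0.41 7.4; -0.1309 0.0004 -0.0004 -0.04 -2.34 1.57 7.4; -0.1309 0.0004 -0.0004 -0.04 -3.86 3.55 7.4; -0.1309 0.0004 -0.0004 -0.04 -3.63 5.55 7.4; -0.1309 0.0004 -0.0004 -0.04 -3.39 7.54 7.4",
)

```text
time: 31.25
tool_pos: [428.0, -227.6, 56.9]
tcp_rot: [135.0, 0.0, 17.3]
ft_force: [-0.2, 0.6, -0.1]
finger_gap: 74.2
```

>>> apply_moves(
  targets="0 0 0 0 -0.03 2.01 7.4; 0 0 0 0 -0.06 4.02 7.4; 0 0 0 0 -0.08 6.02 7.4; 0 0 0 0 -0.08 6.02 7.4; 0 0 0 0 -0.08 6.02 7.4",
)

```text
time: 31.75
tool_pos: [439.7, -268.2, 14.6]
tcp_rot: [135.0, 0.0, 17.2]
ft_force: [0.2, 0.2, 0.5]
finger_gap: 74.0
```

>>> apply_moves(
  targets="0 0 0 0 0 0 5; 0 0 0 0 0 0 5; 0 0 0 0 0 0 5; 0 0 0 0 0 0 5; 0 0 0 0 0 0 5",
  force=70,
)

```text
time: 32.25
tool_pos: [441.0, -267.9, 15.9]
tcp_rot: [134.9, -0.1, 17.2]
ft_force: [-4.3, 5.7, 7.3]
finger_gap: 55.0
```

```bash
python3 - <<'E'
from plan import *
G,_,_=resync()
plan([(G[0],G[1],95,17.2,-45,5,3),(433,-110,95,11.4,45,5),(433,-110,95,11.4,45,5,3)],vmax=35,wmax=7)
print('down'); plan([(433,-110,45,11.4,45,5,3),(433,-110,41,11.4,45,5,2)])
E
```

```text
t32.2 G [ 436.9 -255.1   29.3] psi 17.24 tilt -45.06 cmd [ 436.3 -255.3   28. ] 17.2 -45.0 F [-4.3  5.7  7.3] gap 55.0 j [-11.  -2. 133. -64.  44.  18.]
0 0 0 0.02 1.58 -1.58 5; 0 0 0 0.05 3.16 -3.16 5; 0 0 0 0.07 4.74 -4.74 5; 0.1208 -0.0052 0.0058 0.36 3.75 -5.51 5; 0.2417 -0.0096 0.0123 0.66 2.76 -6.31 5
0.1208 -0.0036 0.0069 0.28 -1.15 -0.57 5; 0.2417 -0.0064 0.0142 0.56 -2.3 -1.17 5; 0.3625 -0.0083 0.022 0.84 -3.45 -1.8 5; 0.4833 -0.0094 0.03 1.13 -4.58 -2.45 5; 0.6041 -0.0095 0.0384 1.43 -5.7 -3.13 5
0.1208 0.0009 0.0077 0.24 -1.32 0.05 5; 0.2417 0.0028 0.0154 0.49 -2.63 0.08 5; 0.3625 0.0056 0.0228 0.74 -3.94 0.07 5; 0.4833 0.0094 0.03 1 -5.23 0.05 5; 0.6041 0.014 0.037 1.26 -6.52 -0.01 5
0.1208 0.0052 0.0058 0.21 -1.09 0.66 5; 0.1208 0.0052 0.0058 0.21 -1.09 0.66 5; 0.1208 0.0052 0.0058 0.21 -1.09 0.66 5; 0.1208 0.0052 0.0058 0.21 -1.09 0.66 5; 0.1208 0.0052 0.0058 0.21 -1.09 0.66 5
down
0 0 0 0 1.18 1.18 5; 0 0 0 0 2.36 2.36 5; 0 0 0 0 3.54 3.54 5; 0 0 0 0 3.68 3.68 5; 0 0 0 0 3.82 3.82 5
```

>>> apply_moves(
  targets="0 0 0 0.02 1.58 -1.58 5; 0 0 0 0.05 3.16 -3.16 5; 0 0 0 0.07 4.74 -4.74 5; 0.1208 -0.0052 0.0058 0.36 3.75 -5.51 5; 0.2417 -0.0096 0.0123 0.66 2.76 -6.31 5",
)

```text
time: 32.75
tool_pos: [439.5, -240.3, 79.3]
tcp_rot: [149.1, -0.1, 16.5]
ft_force: [-1.2, -1.1, -2.2]
finger_gap: 55.1
```

>>> apply_moves(
  targets="0.1208 -0.0036 0.0069 0.28 -1.15 -0.57 5; 0.2417 -0.0064 0.0142 0.56 -2.3 -1.17 5; 0.3625 -0.0083 0.022 0.84 -3.45 -1.8 5; 0.4833 -0.0094 0.03 1.13 -4.58 -2.45 5; 0.6041 -0.0095 0.0384 1.43 -5.7 -3.13 5",
)

```text
time: 33.25
tool_pos: [435.2, -175.0, 77.3]
tcp_rot: [-176.3, -0.1, 14.1]
ft_force: [-0.5, -0.3, -3.9]
finger_gap: 55.2
```

>>> apply_moves(
  targets="0.1208 0.0009 0.0077 0.24 -1.32 0.05 5; 0.2417 0.0028 0.0154 0.49 -2.63 0.08 5; 0.3625 0.0056 0.0228 0.74 -3.94 0.07 5; 0.4833 0.0094 0.03 1 -5.23 0.05 5; 0.6041 0.014 0.037 1.26 -6.52 -0.01 5",
)

```text
time: 33.75
tool_pos: [431.5, -109.6, 81.0]
tcp_rot: [-141.7, -0.1, 11.9]
ft_force: [0.1, -0.1, -3.0]
finger_gap: 54.7
```

>>> apply_moves(
  targets="0.1208 0.0052 0.0058 0.21 -1.09 0.66 5; 0.1208 0.0052 0.0058 0.21 -1.09 0.66 5; 0.1208 0.0052 0.0058 0.21 -1.09 0.66 5; 0.1208 0.0052 0.0058 0.21 -1.09 0.66 5; 0.1208 0.0052 0.0058 0.21 -1.09 0.66 5",
)

```text
time: 34.25
tool_pos: [431.0, -97.2, 82.8]
tcp_rot: [-135.2, -0.1, 11.5]
ft_force: [-0.6, -0.2, -1.1]
finger_gap: 55.2
```

```bash
cat > row.py <<'E'
from plan import *
def row(f):
    g=cv2.cvtColor(cv2.imread('pics/'+f),cv2.COLOR_BGR2GRAY).astype(float)[200:280]
    return {c:200+int(np.argmax(np.abs(np.diff(cv2.GaussianBlur(g,(1,5),0)[:,c-4:c+5].mean(1))))) for c in (265,300,340,380)}
E
python3 - <<'E'
from row import *
resync(); snap('wrist','w13.png'); print(row('w8.png'),row('w13.png'))
E
```

```text
t34.2 G [ 433.6 -110.3   96.3] psi 11.46 tilt 44.78 cmd [ 433. -110.   41.] 11.4 45.0 F [-0.6 -0.2 -1.1] gap 55.2 j [-41.  22.  97.  26.  99. -57.]
{265: 241, 300: 241, 340: 241, 380: 241} {265: 240, 300: 240, 340: 240, 380: 240}
```

Same grip geometry as before. Lower gently.

>>> apply_moves(
  targets="0 0 0 0 1.18 1.18 5; 0 0 0 0 2.36 2.36 5; 0 0 0 0 3.3 3.3 5; 0 0 0 0 3.54 3.54 5; 0 0 0 0 3.6 3.6 5",
)

```text
time: 34.8
tool_pos: [429.7, -96.3, 29.8]
tcp_rot: [-134.9, 0.1, 11.4]
ft_force: [1.1, 0.2, -1.9]
finger_gap: 55.0
```

>>> apply_moves(
  targets="0 0 0 0 0.05 0.05 5; 0 0 0 0 0.1 0.1 5; 0 0 0 0 0.15 0.15 5; 0 0 0 0 0.2 0.2 5; 0 0 0 0 0.25 0.25 5",
)

```text
time: 35.3
tool_pos: [430.5, -97.0, 27.5]
tcp_rot: [-135.0, -0.0, 11.4]
ft_force: [-0.8, 0.9, -2.2]
finger_gap: 54.9
```

```bash
python3 - <<'E'
from plan import *
resync(); print(95-1.414*38.5)
E
```

```text
t35.3 G [ 433.2 -110.2   40.9] psi 11.41 tilt 44.99 cmd [ 433. -110.   41.] 11.4 45.0 F [-0.8  0.9 -2.2] gap 54.9 j [-41.  27.  97.  26.  94. -60.]
40.561
```

>>> apply_moves(
  targets="0 0 0 0 0.03 0.03 5; 0 0 0 0 0.06 0.06 5; 0 0 0 0 0.09 0.09 5; 0 0 0 0 0.12 0.12 5; 0 0 0 0 0.14 0.14 5",
)

```text
time: 35.8
tool_pos: [430.5, -97.0, 26.9]
tcp_rot: [-134.9, -0.0, 11.4]
ft_force: [-3.7, -1.7, 13.8]
finger_gap: 54.9
```

```bash
python3 - <<'E'
from plan import *
G,_,_=resync()
c=load(); c['G'][2]=38.6; save(c)
n=np.array([-np.sin(np.radians(11.4)),np.cos(np.radians(11.4))])
g=G[:2]+13*n
plan([(433,-110,39.5,11.4,45,8.5,5)])
plan([(*g,42,11.4,20,8.5),(*g,42,11.4,-45,8.5),(*g,42,11.4,-45,8.5,2)])
print('close');plan([(*g,41,11.4,-45,5,5)])
E
```

```text
t35.8 G [ 433.2 -110.2   40.3] psi 11.43 tilt 45.08 cmd [ 433. -110.   41.] 11.4 45.0 F [-3.7 -1.7 13.8] gap 54.9 j [-41.  27.  97.  26.  94. -60.]
0 0 0 0 -0.01 -0.01 8.5; 0 0 0 0 -0.03 -0.03 8.5; 0 0 0 0 -0.04 -0.04 8.5; 0 0 0 0 -0.05 -0.05 8.5; 0 0 0 0 -0.06 -0.06 8.5
-0.1091 0 0 0 -0.06 0.17 8.5; -0.2182 0 0 0.01 -0.13 0.32 8.5; -0.3272 0 0 0.01 -0.2 0.44 8.5; -0.4363 0 0 0.01 -0.28 0.55 8.5; -0.5624 0 0 0.01 -0.07 0.43 8.5
-0.1261 0 0 0 0.24 -0.02 8.5; -0.2521 0 0 0 0.47 -0.06 8.5; -0.3782 0 0 0 0.7 -0.13 8.5; -0.5042 0 0 0 0.92 -0.24 8.5; -0.6303 0 0 0 1.12 -0.37 8.5
-0.1261 0 0 0 0.24 -0.02 8.5; -0.2521 0 0 0 0.47 -0.06 8.5; -0.3782 0 0 0 0.7 -0.13 8.5; -0.3782 0 0 0 0.7 -0.13 8.5; -0.3782 0 0 0 0.7 -0.13 8.5
close
0 0 0 0 -0.01 0.01 5; 0 0 0 0 -0.03 0.03 5; 0 0 0 0 -0.04 0.04 5; 0 0 0 0 -0.06 0.06 5; 0 0 0 0 -0.07 0.07 5
```

Contact; release, swing back, regrip.

>>> apply_moves(
  targets="0 0 0 0 -0.01 -0.01 8.5; 0 0 0 0 -0.03 -0.03 8.5; 0 0 0 0 -0.04 -0.04 8.5; 0 0 0 0 -0.05 -0.05 8.5; 0 0 0 0 -0.06 -0.06 8.5",
)

```text
time: 36.3
tool_pos: [430.3, -96.9, 26.1]
tcp_rot: [-135.0, -0.0, 11.4]
ft_force: [0.3, -0.2, -0.1]
finger_gap: 84.8
```

>>> apply_moves(
  targets="-0.1091 0 0 0 -0.06 0.17 8.5; -0.2182 0 0 0.01 -0.13 0.32 8.5; -0.3272 0 0 0.01 -0.2 0.44 8.5; -0.4363 0 0 0.01 -0.28 0.55 8.5; -0.5624 0 0 0.01 -0.07 0.43 8.5",
)

```text
time: 36.8
tool_pos: [430.2, -93.8, 24.1]
tcp_rot: [-167.5, -0.1, 11.4]
ft_force: [-0.9, 0.4, 0.3]
finger_gap: 85.0
```

>>> apply_moves(
  targets="-0.1261 0 0 0 0.24 -0.02 8.5; -0.2521 0 0 0 0.47 -0.06 8.5; -0.3782 0 0 0 0.7 -0.13 8.5; -0.5042 0 0 0 0.92 -0.24 8.5; -0.6303 0 0 0 1.12 -0.37 8.5",
)

```text
time: 37.3
tool_pos: [433.2, -104.9, 26.1]
tcp_rot: [156.4, -0.2, 11.4]
ft_force: [-0.8, -0.6, 0.1]
finger_gap: 85.1
```

>>> apply_moves(
  targets="-0.1261 0 0 0 0.24 -0.02 8.5; -0.2521 0 0 0 0.47 -0.06 8.5; -0.3782 0 0 0 0.7 -0.13 8.5; -0.3782 0 0 0 0.7 -0.13 8.5; -0.3782 0 0 0 0.7 -0.13 8.5",
)

```text
time: 37.8
tool_pos: [432.8, -110.0, 27.8]
tcp_rot: [135.2, 0.2, 11.5]
ft_force: [-0.7, 0.0, -0.4]
finger_gap: 85.2
```

```bash
python3 - <<'E'
from plan import *
G,_,_=resync(); st,_=snap('wrist','w14.png')
print([(np.round(d['at'],1),d['confidence']) for d in place_of('wrist','sink2')])
E
```

```text
t37.8 G [430.1 -96.8  41.3] psi 11.53 tilt -44.82 cmd [430.6 -97.5  41. ] 11.4 -45.0 F [-0.7  0.  -0.4] gap 85.2 j [ 13.   3. 127. -51.  64.  31.]
[(array([342.2,  50. ]), 0.83), (array([338.7, 322.8]), 0.64)]
```

>>> apply_moves(
  targets="0 0 0 0 -0.01 0.01 5; 0 0 0 0 -0.03 0.03 5; 0 0 0 0 -0.04 0.04 5; 0 0 0 0 -0.06 0.06 5; 0 0 0 0 -0.07 0.07 5",
  force=70,
)

```text
time: 38.4
tool_pos: [434.1, -111.3, 29.3]
tcp_rot: [134.9, -0.1, 11.3]
ft_force: [-3.3, 3.7, 12.2]
finger_gap: 55.6
```

```bash
python3 - <<'E'
from row import *
G,_,_=resync(); snap('wrist','w15.png'); print(row('w15.png'))
O=np.array([614.15,-15.]);M=R.from_euler('z',-2.31,degrees=True).as_matrix()[:2,:2]
X,Y=O+M@np.array([3.4,-101.9]); print(X,Y)
X,Y=O+M@np.array([3.2,-101.9-(G[2]-39)]); print(X,Y)
plan([(G[0],G[1],100,11.4,-45,5,3),(500,-130,150,3,0,5),(608,-160,140,-2.3,45,5),(608,-160,140,-2.3,45,5,2)],vmax=35,wmax=7)
E
```

```text
t38.4 G [431.4 -98.1  42.7] psi 11.33 tilt -45.05 cmd [430.6 -97.5  41. ] 11.4 -45.0 F [-3.3  3.7 12.2] gap 55.6 j [ 13.   3. 127. -52.  64.  31.]
{265: 234, 300: 234, 340: 234, 380: 234}
613.4400369027975 -116.95423459768904
613.0895742230509 -120.68016122759119
0 0 0 0.02 1.41 -1.37 5; 0 0 0 0.05 2.82 -2.75 5; 0 0 0 0.07 4.23 -4.12 5; 0.1122 -0.014 0.0156 0.91 4.97 -4.18 5; 0.2244 -0.0262 0.0328 1.77 5.72 -4.27 5
0.1122 -0.0101 0.0183 0.88 0.68 -0.3 5; 0.2244 -0.0182 0.0378 1.77 1.36 -0.62 5; 0.3365 -0.0242 0.0583 2.66 2.05 -0.96 5; 0.4485 -0.0279 0.0797 3.57 2.74 -1.32 5; 0.5605 -0.0294 0.102 4.48 3.44 -1.71 5
0.1122 0.0007 0.0132 1.52 0.3 0.13 5; 0.2244 0.003 0.0263 3.05 0.59 0.24 5; 0.3366 0.0067 0.0393 4.58 0.9 0.32 5; 0.4487 0.0119 0.052 6.12 1.21 0.38 5; 0.5608 0.0185 0.0643 7.66 1.53 0.42 5
0.1122 0.0077 0.0108 1.56 0.21 -0.11 5; 0.2244 0.0165 0.0207 3.13 0.42 -0.24 5; 0.2244 0.0165 0.0207 3.13 0.42 -0.24 5; 0.2244 0.0165 0.0207 3.13 0.42 -0.24 5; 0.2244 0.0165 0.0207 3.13 0.42 -0.24 5
```

>>> apply_moves(
  targets="0 0 0 0.02 1.41 -1.37 5; 0 0 0 0.05 2.82 -2.75 5; 0 0 0 0.07 4.23 -4.12 5; 0.1122 -0.014 0.0156 0.91 4.97 -4.18 5; 0.2244 -0.0262 0.0328 1.77 5.72 -4.27 5",
)

```text
time: 38.95
tool_pos: [452.9, -116.4, 98.6]
tcp_rot: [148.1, -0.1, 9.1]
ft_force: [0.1, -0.5, -2.6]
finger_gap: 55.0
```

>>> apply_moves(
  targets="0.1122 -0.0101 0.0183 0.88 0.68 -0.3 5; 0.2244 -0.0182 0.0378 1.77 1.36 -0.62 5; 0.3365 -0.0242 0.0583 2.66 2.05 -0.96 5; 0.4485 -0.0279 0.0797 3.57 2.74 -1.32 5; 0.5605 -0.0294 0.102 4.48 3.44 -1.71 5",
)

```text
time: 39.45
tool_pos: [500.8, -130.8, 132.5]
tcp_rot: [-179.7, -0.2, 2.9]
ft_force: [-1.0, 0.4, -3.0]
finger_gap: 55.2
```

>>> apply_moves(
  targets="0.1122 0.0007 0.0132 1.52 0.3 0.13 5; 0.2244 0.003 0.0263 3.05 0.59 0.24 5; 0.3366 0.0067 0.0393 4.58 0.9 0.32 5; 0.4487 0.0119 0.052 6.12 1.21 0.38 5; 0.5608 0.0185 0.0643 7.66 1.53 0.42 5",
)

```text
time: 39.95
tool_pos: [578.1, -142.7, 127.6]
tcp_rot: [-147.6, -0.1, -0.9]
ft_force: [-0.0, 0.5, -2.7]
finger_gap: 55.0
```

>>> apply_moves(
  targets="0.1122 0.0077 0.0108 1.56 0.21 -0.11 5; 0.2244 0.0165 0.0207 3.13 0.42 -0.24 5; 0.2244 0.0165 0.0207 3.13 0.42 -0.24 5; 0.2244 0.0165 0.0207 3.13 0.42 -0.24 5; 0.2244 0.0165 0.0207 3.13 0.42 -0.24 5",
)

```text
time: 40.45
tool_pos: [608.7, -146.8, 127.9]
tcp_rot: [-135.1, -0.1, -2.3]
ft_force: [0.4, 0.4, -1.7]
finger_gap: 55.4
```

```bash
python3 - <<'E'
from row import *
G,_,_=resync(); st,im=snap('wrist','w16.png'); print(row('w16.png'))
# carrier2 front edge: gradient rows
cv2.imwrite('pics/w16c.png',cv2.resize(im[60:300,220:460,::-1],None,fx=2.5,fy=2.5,interpolation=cv2.INTER_CUBIC))
plan([(613.1,-120.7,100,-2.3,45,5),(613.1,-120.7,60,-2.3,45,5,3),(613.1,-120.7,60,-2.3,45,5,3)],vmax=35)
plan([(613.1,-120.7,52,-2.3,45,5,5)]);plan([(613.1,-120.7,48,-2.3,45,5,5)])
E
```

```text
t40.5 G [ 608.1 -160.2  141.4] psi -2.27 tilt 44.86 cmd [ 608. -160.  140.] -2.3 45.0 F [ 0.4  0.4 -1.7] gap 55.4 j [-38.  35.  73.  36. 100. -39.]
{265: 234, 300: 201, 340: 234, 380: 234}
0 0 0 0.18 0.02 2.81 5; 0 0 0 0.35 0.04 5.62 5; 0 0 0 0.35 0.98 6.56 5; 0 0 0 0.35 1.92 7.51 5; 0 0 0 0.35 2.87 8.45 5
0 0 0 0 0 0 5; 0 0 0 0 0 0 5; 0 0 0 0 0 0 5; 0 0 0 0 0 0 5; 0 0 0 0 0 0 5
0 0 0 0 0.11 0.11 5; 0 0 0 0 0.23 0.23 5; 0 0 0 0 0.34 0.34 5; 0 0 0 0 0.45 0.45 5; 0 0 0 0 0.57 0.57 5
0 0 0 0 0.06 0.06 5; 0 0 0 0 0.11 0.11 5; 0 0 0 0 0.17 0.17 5; 0 0 0 0 0.23 0.23 5; 0 0 0 0 0.28 0.28 5
```

>>> apply_moves(
  targets="0 0 0 0.18 0.02 2.81 5; 0 0 0 0.35 0.04 5.62 5; 0 0 0 0.35 0.98 6.56 5; 0 0 0 0.35 1.92 7.51 5; 0 0 0 0.35 2.87 8.45 5",
)

```text
time: 41.0
tool_pos: [614.2, -107.9, 47.4]
tcp_rot: [-135.1, -0.1, -2.3]
ft_force: [0.9, 0.1, -1.3]
finger_gap: 55.0
```

>>> apply_moves(
  targets="0 0 0 0 0 0 5; 0 0 0 0 0 0 5; 0 0 0 0 0 0 5; 0 0 0 0 0 0 5; 0 0 0 0 0 0 5",
)

```text
time: 41.5
tool_pos: [614.0, -107.7, 47.3]
tcp_rot: [-135.0, -0.1, -2.3]
ft_force: [-0.5, -0.1, -2.7]
finger_gap: 55.4
```

>>> apply_moves(
  targets="0 0 0 0 0.11 0.11 5; 0 0 0 0 0.23 0.23 5; 0 0 0 0 0.34 0.34 5; 0 0 0 0 0.45 0.45 5; 0 0 0 0 0.57 0.57 5",
)

```text
time: 42.0
tool_pos: [613.6, -107.3, 38.5]
tcp_rot: [-135.0, 0.0, -2.3]
ft_force: [-0.2, 0.6, -2.3]
finger_gap: 55.1
```

```bash
python3 - <<'E'
from plan import *
resync()
E
```

```text
t42.0 G [ 613.1 -120.7   51.9] psi -2.30 tilt 45.01 cmd [ 613.1 -120.7   48. ] -2.3 45.0 F [-0.2  0.6 -2.3] gap 55.1 j [-35.  40.  77.  36.  91. -42.]
```

>>> apply_moves(
  targets="0 0 0 0 0.06 0.06 5; 0 0 0 0 0.11 0.11 5; 0 0 0 0 0.17 0.17 5; 0 0 0 0 0.23 0.23 5; 0 0 0 0 0.28 0.28 5",
)

```text
time: 42.5
tool_pos: [613.6, -107.3, 34.7]
tcp_rot: [-135.0, -0.0, -2.3]
ft_force: [-0.1, -0.8, -2.0]
finger_gap: 55.0
```

>>> apply_moves(
  targets="0 0 0 0 0.03 0.03 5; 0 0 0 0 0.06 0.06 5; 0 0 0 0 0.08 0.09 5; 0 0 0 0 0.11 0.12 5; 0 0 0 0 0.14 0.14 5",
)

```text
time: 43.0
tool_pos: [613.6, -107.3, 34.0]
tcp_rot: [-134.9, -0.0, -2.3]
ft_force: [-6.5, -0.6, 9.6]
finger_gap: 55.1
```

```bash
python3 - <<'E'
from plan import *
resync()
c=load(); c['G'][2]=46; save(c)
plan([(613.1,-120.7,46.8,-2.3,45,7.0,5),(610,-200,127,-2.3,45,7.0,5)])
plan([(604,-290,215,-2.3,10,7.0),(604,-290,215,-2.3,10,7.0,4)])
E
```

```text
t43.0 G [ 613.1 -120.7   47.5] psi -2.26 tilt 45.07 cmd [ 613.1 -120.7   48. ] -2.3 45.0 F [-6.5 -0.6  9.6] gap 55.1 j [-35.  40.  77.  36.  91. -42.]
0 0 0 0 -0.01 -0.01 7; 0 0 0 0 -0.02 -0.02 7; 0 0 0 0 -0.03 -0.03 7; 0 0 0 0 -0.05 -0.05 7; 0 0 0 0 -0.06 -0.06 7
0 0 0 0 -0.01 -2.26 7; 0 0 0 0 -0.02 -4.51 7; 0 0 0 0.01 -0.04 -6.77 7; 0 0 0 0.01 -0.05 -9.03 7; 0 0 0 0.01 -0.06 -11.28 7
-0.1222 0 0 -0.05 0.26 -2.53 7; -0.2443 0 0 -0.1 0.52 -5.1 7; -0.3665 0 0 -0.14 0.77 -7.69 7; -0.4887 0 0 -0.19 1.01 -10.3 7; -0.6109 0 0 -0.24 1.24 -12.94 7
0 0 0 0 0 0 7; 0 0 0 0 0 0 7; 0 0 0 0 0 0 7; 0 0 0 0 0 0 7; 0 0 0 0 0 0 7
```

>>> apply_moves(
  targets="0 0 0 0 -0.01 -0.01 7; 0 0 0 0 -0.02 -0.02 7; 0 0 0 0 -0.03 -0.03 7; 0 0 0 0 -0.05 -0.05 7; 0 0 0 0 -0.06 -0.06 7",
)

```text
time: 43.5
tool_pos: [613.7, -107.3, 33.5]
tcp_rot: [-135.0, -0.0, -2.3]
ft_force: [-0.2, 0.1, 0.6]
finger_gap: 69.7
```

>>> apply_moves(
  targets="0 0 0 0 -0.01 -2.26 7; 0 0 0 0 -0.02 -4.51 7; 0 0 0 0.01 -0.04 -6.77 7; 0 0 0 0.01 -0.05 -9.03 7; 0 0 0 0.01 -0.06 -11.28 7",
)

```text
time: 44.0
tool_pos: [610.5, -187.2, 114.4]
tcp_rot: [-135.0, 0.0, -2.3]
ft_force: [1.5, 0.4, -0.5]
finger_gap: 70.0
```

>>> apply_moves(
  targets="-0.1222 0 0 -0.05 0.26 -2.53 7; -0.2443 0 0 -0.1 0.52 -5.1 7; -0.3665 0 0 -0.14 0.77 -7.69 7; -0.4887 0 0 -0.19 1.01 -10.3 7; -0.6109 0 0 -0.24 1.24 -12.94 7",
)

```text
time: 44.5
tool_pos: [604.4, -288.0, 198.4]
tcp_rot: [-170.3, -0.1, -2.3]
ft_force: [0.2, -0.1, -0.3]
finger_gap: 70.1
```

>>> apply_moves(
  targets="0 0 0 0 0 0 7; 0 0 0 0 0 0 7; 0 0 0 0 0 0 7; 0 0 0 0 0 0 7; 0 0 0 0 0 0 7",
)

```text
time: 45.0
tool_pos: [603.4, -286.6, 194.6]
tcp_rot: [-169.9, 0.1, -2.3]
ft_force: [0.0, -0.9, 0.3]
finger_gap: 70.1
```

```bash
python3 - <<'E'
from plan import *
resync(); snap('wrist','w17.png')
# approach for pushing: closed fingers, tool down, behind carrier3 (rear at lane y -262)
O=np.array([614.15,-15.]);M=R.from_euler('z',-2.31,degrees=True).as_matrix()[:2,:2]
L=lambda x,y:O+M@np.array([x,y])
print(L(2.5,-295),L(2.5,-180))
p=L(2.5,-310)
plan([(*p,150,-2.3,0,0),(*p,60,-2.3,0,0),(*p,37,-2.3,0,0,2)])
E
```

```text
t45.0 G [ 603.3 -289.9  213.3] psi -2.34 tilt 10.14 cmd [ 604. -290.  215.] -2.3 10.0 F [ 0.  -0.9  0.3] gap 70.1 j [-34.  24.  71.   9.  91. -32.]
[ 604.75764409 -309.86104126] [ 609.39285528 -194.95449306]
-0.0873 0 0 0.08 2.44 2.89 0; -0.1745 0 0 0.16 4.89 5.77 0; -0.1745 0 0 0.16 5.67 10.2 0; -0.1745 0 0 0.16 6.45 14.63 0; -0.1745 0 0 0.16 6.65 15.76 0
0 0 0 0 0 1.15 0; 0 0 0 0 0 1.15 0; 0 0 0 0 0 1.15 0; 0 0 0 0 0 1.15 0; 0 0 0 0 0 1.15 0
```

View pics/w17.png

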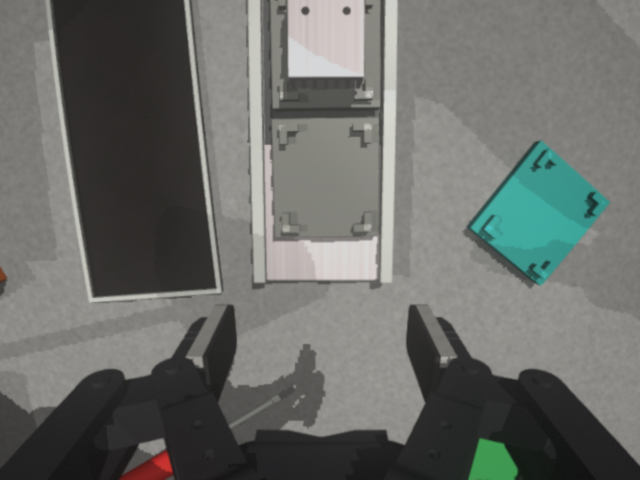

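>>> apply_moves(
  targets="-0.0873 0 0 0.08 2.44 2.89 0; -0.1745 0 0 0.16 4.89 5.77 0; -0.1745 0 0 0.16 5.67 10.2 0; -0.1745 0 0 0.16 6.45 14.63 0; -0.1745 0 0 0.16 6.65 15.76 0",
)

```text
time: 45.55
tool_pos: [599.8, -322.1, 22.3]
tcp_rot: [-179.7, 0.5, -2.3]
ft_force: [-1.9, -0.1, -0.4]
finger_gap: 0.1
```

>>> apply_moves(
  targets="0 0 0 0 0 1.15 0; 0 0 0 0 0 1.15 0; 0 0 0 0 0 1.15 0; 0 0 0 0 0 1.15 0; 0 0 0 0 0 1.15 0",
)

```text
time: 46.05
tool_pos: [605.5, -325.6, 20.5]
tcp_rot: [179.9, -0.2, -2.3]
ft_force: [0.2, -0.5, -0.2]
finger_gap: -0.0
```

```bash
python3 - <<'E'
from plan import *
G,psi,t=resync()
O=np.array([614.15,-15.]);M=R.from_euler('z',-2.31,degrees=True).as_matrix()[:2,:2]
print('lane',M.T@(G[:2]-O))
for y in (-280,-258,-236,-214,-200,-192): plan([(*(O+M@np.array([2.7,y])),37,-2.3,0,0,5)])
E
```

```text
t46.0 G [ 605.4 -325.6   39.5] psi -2.30 tilt -0.09 cmd [ 604.2 -324.8   37. ] -2.3 0.0 F [ 0.2 -0.5 -0.2] gap -0.0 j [-33.  30.  80.   0.  69. -30.]
lane [   3.78813367 -310.71842629]
0 0 0 0 -0.6 0 0; 0 0 0 0.01 -1.2 0 0; 0 0 0 0.01 -1.8 0 0; 0 0 0 0.02 -2.4 0 0; 0 0 0 0.02 -3 0 0
0 0 0 0 -0.44 0 0; 0 0 0 0 -0.88 0 0; 0 0 0 0 -1.32 0 0; 0 0 0 0 -1.76 0 0; 0 0 0 0 -2.2 0 0
0 0 0 0 -0.44 0 0; 0 0 0 0 -0.88 0 0; 0 0 0 0 -1.32 0 0; 0 0 0 0 -1.76 0 0; 0 0 0 0 -2.2 0 0
0 0 0 0 -0.44 0 0; 0 0 0 0 -0.88 0 0; 0 0 0 0 -1.32 0 0; 0 0 0 0 -1.76 0 0; 0 0 0 0 -2.2 0 0
0 0 0 0 -0.28 0 0; 0 0 0 0 -0.56 0 0; 0 0 0 0 -0.84 0 0; 0 0 0 0 -1.12 0 0; 0 0 0 0 -1.4 0 0
0 0 0 0 -0.16 0 0; 0 0 0 0 -0.32 0 0; 0 0 0 0 -0.48 0 0; 0 0 0 0 -0.64 0 0; 0 0 0 0 -0.8 0 0
```

>>> apply_moves(
  targets="0 0 0 0 -0.6 0 0; 0 0 0 0.01 -1.2 0 0; 0 0 0 0.01 -1.8 0 0; 0 0 0 0.02 -2.4 0 0; 0 0 0 0.02 -3 0 0",
)

```text
time: 46.55
tool_pos: [605.6, -294.1, 18.2]
tcp_rot: [-180.0, 0.0, -2.3]
ft_force: [0.3, 0.0, -0.5]
finger_gap: -0.0
```

```bash
python3 - <<'E'
from plan import *
resync()
E
```

```text
t46.5 G [ 605.6 -294.1   37.2] psi -2.28 tilt 0.01 cmd [ 609.1 -207.    37. ] -2.3 0.0 F [ 0.3  0.  -0.5] gap -0.0 j [-30.  29.  82.   0.  69. -28.]
```

Good height. Push on in slow strokes.

>>> apply_moves(
  targets="0 0 0 0 -0.44 0 0; 0 0 0 0 -0.88 0 0; 0 0 0 0 -1.32 0 0; 0 0 0 0 -1.76 0 0; 0 0 0 0 -2.2 0 0",
)

```text
time: 47.05
tool_pos: [606.5, -273.3, 18.3]
tcp_rot: [180.0, -0.0, -2.3]
ft_force: [-0.9, -4.6, -0.8]
finger_gap: -0.1
```

>>> apply_moves(
  targets="0 0 0 0 -0.44 0 0; 0 0 0 0 -0.88 0 0; 0 0 0 0 -1.32 0 0; 0 0 0 0 -1.76 0 0; 0 0 0 0 -2.2 0 0",
)

```text
time: 47.55
tool_pos: [607.6, -252.7, 18.8]
tcp_rot: [179.8, -0.1, -2.3]
ft_force: [0.2, -9.2, -1.1]
finger_gap: -0.2
```

>>> apply_moves(
  targets="0 0 0 0 -0.44 0 0; 0 0 0 0 -0.88 0 0; 0 0 0 0 -1.32 0 0; 0 0 0 0 -1.76 0 0; 0 0 0 0 -2.2 0 0",
)

```text
time: 48.05
tool_pos: [608.4, -230.7, 18.8]
tcp_rot: [179.8, -0.1, -2.3]
ft_force: [-0.7, -10.6, -0.9]
finger_gap: 0.5
```

```bash
python3 - <<'E'
from plan import *
G,psi,t=resync()
O=np.array([614.15,-15.]);M=R.from_euler('z',-2.31,degrees=True).as_matrix()[:2,:2]
print('lane',M.T@(G[:2]-O)); snap('top','top2.png')
b=cv2.imread('pics/top2.png')[165:235,205:490]
g=cv2.cvtColor(b,cv2.COLOR_BGR2GRAY)
cv2.imwrite('pics/t2c.png',cv2.resize(b,None,fx=2.8,fy=2.8,interpolation=cv2.INTER_CUBIC))
E
```

```text
t48.0 G [ 608.4 -230.7   37.8] psi -2.34 tilt -0.16 cmd [ 609.1 -207.    37. ] -2.3 0.0 F [ -0.7 -10.6  -0.9] gap 0.5 j [-25.  26.  87.  -0.  68. -23.]
lane [   2.94934415 -215.74079003]
```

>>> apply_moves(
  targets="0 0 0 0 -0.28 0 0; 0 0 0 0 -0.56 0 0; 0 0 0 0 -0.84 0 0; 0 0 0 0 -1.12 0 0; 0 0 0 0 -1.4 0 0",
)

```text
time: 48.6
tool_pos: [609.0, -216.8, 18.7]
tcp_rot: [179.8, -0.1, -2.3]
ft_force: [0.1, -10.5, -1.0]
finger_gap: -0.1
```

>>> apply_moves(
  targets="0 0 0 0 -0.1 0 0; 0 0 0 0 -0.2 0 0; 0 0 0 0 -0.3 0 0; 0 0 0 0 -0.4 0 0; 0 0 0 0 -0.5 0 0",
)

```text
time: 49.1
tool_pos: [609.1, -211.8, 18.7]
tcp_rot: [179.8, -0.1, -2.3]
ft_force: [-0.9, -9.2, -0.9]
finger_gap: 0.1
```

```bash
python3 - <<'E'
from plan import *
G,psi,t=resync()
O=np.array([614.15,-15.]);M=R.from_euler('z',-2.31,degrees=True).as_matrix()[:2,:2]
print('lane',M.T@(G[:2]-O)); snap('top','top3.png')
b=cv2.imread('pics/top3.png')[165:235,205:490]
cv2.imwrite('pics/t3c.png',cv2.resize(b,None,fx=2.8,fy=2.8,interpolation=cv2.INTER_CUBIC))
E
```

```text
t49.1 G [ 609.1 -211.8   37.7] psi -2.34 tilt -0.15 cmd [ 609.1 -207.    37. ] -2.3 0.0 F [-0.9 -9.2 -0.9] gap 0.1 j [-24.  25.  88.  -0.  67. -21.]
lane [   2.9091814  -196.83224456]
```

>>> apply_moves(
  targets="0 0 0 0 -0.05 0 0; 0 0 0 0 -0.1 0 0; 0 0 0 0 -0.15 0 0; 0 0 0 0 -0.2 0 0; 0 0 0 0 -0.25 0 0",
)

```text
time: 49.65
tool_pos: [609.3, -209.4, 18.7]
tcp_rot: [179.8, -0.1, -2.3]
ft_force: [-0.9, -8.6, -2.2]
finger_gap: -0.1
```

```bash
python3 -c "
from plan import *
resync()"
```

```text
t49.6 G [ 609.2 -209.3   37.7] psi -2.34 tilt -0.15 cmd [ 609.1 -207.    37. ] -2.3 0.0 F [-0.9 -8.6 -2.2] gap -0.1 j [-23.  25.  88.  -0.  67. -21.]
```

>>> apply_moves(
  targets="0 0 0 0 -0.05 0 0; 0 0 0 0 -0.1 0 0; 0 0 0 0 -0.15 0 0; 0 0 0 0 -0.2 0 0; 0 0 0 0 -0.25 0 0",
)

```text
time: 50.15
tool_pos: [609.3, -206.8, 18.7]
tcp_rot: [179.8, -0.1, -2.3]
ft_force: [-0.4, -9.1, -1.5]
finger_gap: -0.3
```

```bash
python3 -c "
from plan import *
resync(); snap('top','top4.png')
b=cv2.imread('pics/top4.png')[165:235,205:490]
cv2.imwrite('pics/t4c.png',cv2.resize(b,None,fx=2.8,fy=2.8,interpolation=cv2.INTER_CUBIC))"
```

```text
t50.1 G [ 609.3 -206.8   37.7] psi -2.34 tilt -0.15 cmd [ 609.1 -207.    37. ] -2.3 0.0 F [-0.4 -9.1 -1.5] gap -0.3 j [-23.  25.  88.  -0.  67. -21.]
```

View pics/t4c.png

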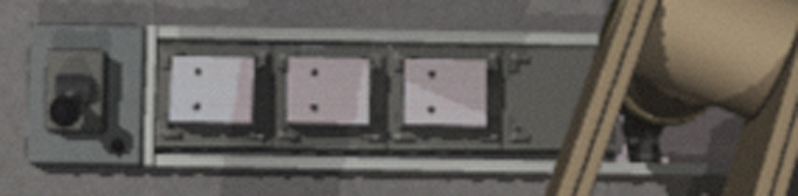

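>>> apply_moves(
  targets="0 0 0 0 -0.05 0 0; 0 0 0 0 -0.1 0 0; 0 0 0 0 -0.15 0 0; 0 0 0 0 -0.2 0 0; 0 0 0 0 -0.2 0 0",
)

```text
time: 50.7
tool_pos: [609.4, -205.7, 18.9]
tcp_rot: [179.8, -0.1, -2.3]
ft_force: [-0.9, -13.1, -1.1]
finger_gap: -0.1
```

>>> apply_moves(
  targets="0 0 0 0 -0.05 0 0; 0 0 0 0 -0.1 0 0; 0 0 0 0 -0.15 0 0; 0 0 0 0 -0.15 0 0; 0 0 0 0 -0.15 0 0",
)

```text
time: 51.2
tool_pos: [609.5, -205.6, 19.2]
tcp_rot: [179.7, -0.1, -2.4]
ft_force: [-1.5, -18.5, -1.3]
finger_gap: -0.1
```

>>> apply_moves(
  targets="0 0 0 0 -0.05 0 0; 0 0 0 0 -0.1 0 0; 0 0 0 0 -0.15 0 0; 0 0 0 0 -0.2 0 0; 0 0 0 0 -0.2 0 0",
)

```text
time: 51.7
tool_pos: [609.6, -205.4, 19.6]
tcp_rot: [179.5, -0.1, -2.4]
ft_force: [-3.2, -25.5, -0.3]
finger_gap: -0.2
```

```bash
python3 - <<'E'
from plan import *
G,psi,t=resync()
c=load(); c['G']=[609.5,-202,37]; save(c)   # commanded now ~ 5.5 mm further than -207
plan([(608.3,-232,37,-2.3,0,0,5)])
plan([(608,-235,200,-2.3,0,0),(585,130,220,-2.3,0,0),(585,130,220,-2.3,0,0,4)])
E
```

```text
t51.7 G [ 609.5 -205.3   38.6] psi -2.40 tilt -0.47 cmd [ 609.1 -207.    37. ] -2.3 0.0 F [ -3.2 -25.5  -0.3] gap -0.2 j [-23.  24.  88.  -0.  67. -20.]
0 0 0 0 0.6 0 0; 0 0 0 0 1.2 0 0; 0 0 0 0 1.8 0 0; 0 0 0 0 2.4 0 0; 0 0 0 0 3 0 0
0 0 0 0 0.08 -4.08 0; 0 0 0 -0.01 0.15 -8.15 0; 0 0 0 -0.01 0.23 -12.22 0; 0 0 0 -0.02 0.3 -16.3 0; 0 0 0 -0.44 -3.74 -16.52 0
0 0 0 -0.42 -4.04 -0.22 0; 0 0 0 -0.84 -8.08 -0.44 0; 0 0 0 -1.25 -12.13 -0.67 0; 0 0 0 -1.67 -16.17 -0.89 0; 0 0 0 -2.09 -20.21 -1.11 0
0 0 0 -0.42 -4.04 -0.22 0; 0 0 0 -0.84 -8.08 -0.44 0; 0 0 0 -1.25 -12.13 -0.67 0; 0 0 0 -1.25 -12.13 -0.67 0; 0 0 0 -1.25 -12.13 -0.67 0
0 0 0 0 0 0 0; 0 0 0 0 0 0 0; 0 0 0 0 0 0 0; 0 0 0 0 0 0 0; 0 0 0 0 0 0 0
```

>>> apply_moves(
  targets="0 0 0 0 0.6 0 0; 0 0 0 0 1.2 0 0; 0 0 0 0 1.8 0 0; 0 0 0 0 2.4 0 0; 0 0 0 0 3 0 0",
)

```text
time: 52.2
tool_pos: [608.2, -229.5, 18.1]
tcp_rot: [-180.0, 0.0, -2.3]
ft_force: [-1.1, 0.3, -0.3]
finger_gap: -0.2
```

>>> apply_moves(
  targets="0 0 0 0 0.08 -4.08 0; 0 0 0 -0.01 0.15 -8.15 0; 0 0 0 -0.01 0.23 -12.22 0; 0 0 0 -0.02 0.3 -16.3 0; 0 0 0 -0.44 -3.74 -16.52 0",
)

```text
time: 52.7
tool_pos: [608.7, -197.0, 191.7]
tcp_rot: [179.7, -0.7, -2.5]
ft_force: [1.2, 0.1, 1.4]
finger_gap: 0.1
```

>>> apply_moves(
  targets="0 0 0 -0.42 -4.04 -0.22 0; 0 0 0 -0.84 -8.08 -0.44 0; 0 0 0 -1.25 -12.13 -0.67 0; 0 0 0 -1.67 -16.17 -0.89 0; 0 0 0 -2.09 -20.21 -1.11 0",
)

```text
time: 53.2
tool_pos: [592.3, 12.5, 194.8]
tcp_rot: [-180.0, -0.0, -2.3]
ft_force: [-0.1, -0.1, 0.4]
finger_gap: -0.1
```

>>> apply_moves(
  targets="0 0 0 -0.42 -4.04 -0.22 0; 0 0 0 -0.84 -8.08 -0.44 0; 0 0 0 -1.25 -12.13 -0.67 0; 0 0 0 -1.25 -12.13 -0.67 0; 0 0 0 -1.25 -12.13 -0.67 0",
)

```text
time: 53.7
tool_pos: [584.8, 133.4, 201.3]
tcp_rot: [180.0, -0.0, -2.2]
ft_force: [-0.4, 0.1, 0.2]
finger_gap: 0.1
```

>>> apply_moves(
  targets="0 0 0 0 0 0 0; 0 0 0 0 0 0 0; 0 0 0 0 0 0 0; 0 0 0 0 0 0 0; 0 0 0 0 0 0 0",
)

```text
time: 54.2
tool_pos: [585.0, 132.1, 201.3]
tcp_rot: [-180.0, -0.0, -2.3]
ft_force: [-0.0, -0.3, -0.4]
finger_gap: -0.0
```

```bash
python3 - <<'E'
from plan import *
resync(); st,im=snap('wrist','w18.png'); O=np.array([614.15,-15.]);M=R.from_euler('z',-2.31,degrees=True).as_matrix()[:2,:2]
w=[(d['at'],d['confidence']) for d in place_of('wrist','power_tip')]
snap('top','top5.png'); t=[(d['at'],d['confidence']) for d in place_of('top','power_tip')]
snap('side','side5.png'); s=[(d['at'],d['confidence']) for d in place_of('side','power_tip')]
print(w,t,s)
# least squares intersection of the best rays
A=np.zeros((3,3));b=np.zeros(3)
for cam,l in (('wrist',w),('top',t),('side',s)):
    if not l: continue
    p,d=ray(cam,l[0][0],st if cam=='wrist' else None); d/=np.linalg.norm(d); Q=np.eye(3)-np.outer(d,d); A+=Q;b+=Q@p
X=np.linalg.solve(A,b); print('tip',X,'lane',M.T@(X[:2]-O))
for cam,l in (('wrist',w),('top',t),('side',s)):
    for a,c in l[:2]: print(cam,np.round(a),at_z(cam,a,68,st),proj(cam,X,st))
E
```

```text
t54.2 G [585.  132.1 220.3] psi -2.34 tilt 0.01 cmd [585. 130. 220.] -2.3 0.0 F [-0.  -0.3 -0.4] gap -0.0 j [ 8.  8. 88.  0. 84. 10.]
[([15.4, 340.2], 0.9)] [([254.4, 143.0], 0.71)] [([302.8, 237.9], 0.53), ([407.8, 209.6], 0.23)]
tip [530.99040719 325.70300863 245.62339349] lane [-96.82445353 337.07429917]
wrist [ 15. 340.] [603.2 275.6  68. ] [[-293.73432487   77.43520654]]
top [254. 143.] [493.3 477.4  68. ] [[230.67589843 188.93306157]]
side [303. 238.] [612.9 258.2  68. ] [[296.73094013 232.44331315]]
side [408. 210.] [465.3 502.2  68. ] [[296.73094013 232.44331315]]
```

View pics/w18.png

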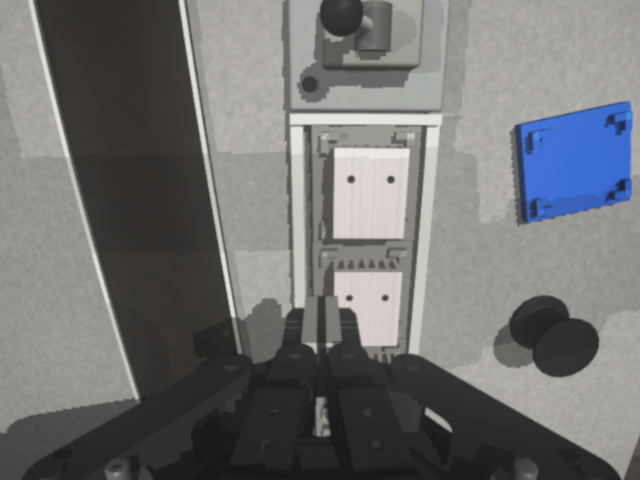

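```bash
python3 - <<'E'
from plan import *
st=sense(); O=np.array([614.15,-15.]);M=R.from_euler('z',-2.31,degrees=True).as_matrix()[:2,:2]
obs=[('wrist',(15.4,340.2)),('top',(204.2,229)),('side',(303.3,238.5))]
for use in (obs,obs[:2],obs[1:]):
    A=np.zeros((3,3));b=np.zeros(3)
    for cam,a in use:
        p,d=ray(cam,a,st); d/=np.linalg.norm(d); Q=np.eye(3)-np.outer(d,d); A+=Q;b+=Q@p
    X=np.linalg.solve(A,b); print('tip',X.round(1),'lane',(M.T@(X[:2]-O)).round(1),[np.round(proj(c,X,st)[0]-a,1) for c,a in obs])
for n,px,z in (('stop edge L',(113.5,300),28),('stopR',(113.5,432),28),('car front',(126,330),26),('pivot',(12,374),50),('pivot far',(48,374),50),('pedestal L',(66,324),42),('ped R',(66,420),42)): p=at_z('wrist',px,z,st); print(n,p,(M.T@(p[:2]-O)).round(1))
E
```

```text
tip [601.4 269.4  90.4] lane [-24.2 283.7] [array([ 3. , -0.6]), array([1.2, 0.4]), array([-0.2, -1.6])]
tip [600.5 265.3 117.1] lane [-25.  279.5] [array([-0.6,  0.3]), array([0.1, 0.1]), array([-7.2, -1.6])]
tip [601.7 268.5  88.7] lane [-23.9 282.7] [array([ 5.4, -0.1]), array([1.1, 0.9]), array([-0.2, -1.3])]
stop edge L [571.3 215.7  28. ] [-52.1 228.8]
stopR [676.6 211.9  28. ] [ 53.3 229.2]
car front [594.8 205.   26. ] [-28.2 219. ]
pivot [627.5 281.6  50. ] [  1.4 296.9]
pivot far [627.4 258.2  50. ] [  2.2 273.5]
pedestal L [591.5 248.5  42. ] [-33.3 262.4]
ped R [662.5 246.1  42. ] [ 37.8 262.8]
```

```bash
python3 - <<'E'
from plan import *
O=np.array([614.15,-15.]);M=R.from_euler('z',-2.31,degrees=True).as_matrix()[:2,:2]
c=load(); c['G']=[585,132-2,220]; save(c)
L=lambda x,z:(*(O+M@np.array([x,284.])),z,-2.3,0,0)
plan([(*L(-70,200),),(*L(-70,98),),(*L(-70,98),3)])
print('push')
plan([(*L(-45,98),5)]); plan([(*L(-20,98),5)]); plan([(*L(-10,98),5)]); plan([(*L(-4,98),5)])
E
```

```text
0 0 0 -0.88 -3.51 0.5 0; 0 0 0 -1.75 -7.01 1 0; 0 0 0 -2.63 -10.52 1.5 0; 0 0 0 -3.5 -14.03 2 0; 0 0 0 -3.5 -14.03 5.4 0
0 0 0 0 0 3.4 0; 0 0 0 0 0 6.8 0; 0 0 0 0 0 6.8 0; 0 0 0 0 0 6.8 0; 0 0 0 0 0 6.8 0
push
0 0 0 0.5 0 0 0; 0 0 0 1 0 0 0; 0 0 0 1.5 0 0 0; 0 0 0 2 0 0 0; 0 0 0 2.5 0 0 0
0 0 0 0.5 0 0 0; 0 0 0 1 0 0 0; 0 0 0 1.5 0 0 0; 0 0 0 2 0 0 0; 0 0 0 2.5 0 0 0
0 0 0 0.2 0 0 0; 0 0 0 0.4 0 0 0; 0 0 0 0.6 0 0 0; 0 0 0 0.8 0 0 0; 0 0 0 1 0 0 0
0 0 0 0.12 0 0 0; 0 0 0 0.24 0 0 0; 0 0 0 0.36 0 0 0; 0 0 0 0.48 0 0 0; 0 0 0 0.6 0 0 0
```

>>> apply_moves(
  targets="0 0 0 -0.88 -3.51 0.5 0; 0 0 0 -1.75 -7.01 1 0; 0 0 0 -2.63 -10.52 1.5 0; 0 0 0 -3.5 -14.03 2 0; 0 0 0 -3.5 -14.03 5.4 0",
)

```text
time: 55.0
tool_pos: [557.2, 279.8, 151.9]
tcp_rot: [-179.7, -0.4, -2.1]
ft_force: [1.2, -0.6, 0.3]
finger_gap: 0.1
```

>>> apply_moves(
  targets="0 0 0 0 0 3.4 0; 0 0 0 0 0 6.8 0; 0 0 0 0 0 6.8 0; 0 0 0 0 0 6.8 0; 0 0 0 0 0 6.8 0",
)

```text
time: 55.5
tool_pos: [557.2, 274.7, 82.0]
tcp_rot: [-179.9, -0.2, -2.3]
ft_force: [0.5, -0.1, 0.0]
finger_gap: -0.1
```

>>> apply_moves(
  targets="0 0 0 0.5 0 0 0; 0 0 0 1 0 0 0; 0 0 0 1.5 0 0 0; 0 0 0 2 0 0 0; 0 0 0 2.5 0 0 0",
)

```text
time: 56.0
tool_pos: [580.5, 273.3, 79.6]
tcp_rot: [-180.0, 0.1, -2.3]
ft_force: [-4.6, 0.0, 4.2]
finger_gap: -0.0
```

```bash
python3 -c "
from plan import *
resync()"
```

```text
t56.0 G [580.5 273.3  98.6] psi -2.30 tilt 0.01 cmd [621.6 268.9  98. ] -2.3 0.0 F [-4.6  0.   4.2] gap -0.0 j [21. 20. 87.  0. 73. 23.]
```

>>> apply_moves(
  targets="0 0 0 0.5 0 0 0; 0 0 0 1 0 0 0; 0 0 0 1.5 0 0 0; 0 0 0 2 0 0 0; 0 0 0 2.5 0 0 0",
)

```text
time: 56.5
tool_pos: [606.1, 272.1, 79.2]
tcp_rot: [-180.0, -0.0, -2.3]
ft_force: [-1.7, 0.2, 1.8]
finger_gap: 0.1
```

>>> apply_moves(
  targets="0 0 0 0.3 0 0 0; 0 0 0 0.6 0 0 0; 0 0 0 0.9 0 0 0; 0 0 0 1.2 0 0 0; 0 0 0 1.5 0 0 0",
)

```text
time: 57.0
tool_pos: [620.4, 271.5, 78.9]
tcp_rot: [180.0, 0.0, -2.3]
ft_force: [-1.5, 0.2, -1.8]
finger_gap: -0.1
```

```bash
python3 -c "
from plan import *
resync()"
```

```text
t57.0 G [620.4 271.5  97.9] psi -2.29 tilt -0.01 cmd [621.6 268.9  98. ] -2.3 0.0 F [-1.5  0.2 -1.8] gap -0.1 j [19. 25. 80.  0. 75. 22.]
```

Continue in small strokes until the end is felt.

>>> apply_moves(
  targets="0 0 0 0.12 0 0 0; 0 0 0 0.24 0 0 0; 0 0 0 0.36 0 0 0; 0 0 0 0.48 0 0 0; 0 0 0 0.6 0 0 0",
)

```text
time: 57.5
tool_pos: [624.5, 271.4, 78.7]
tcp_rot: [180.0, 0.3, -2.3]
ft_force: [-13.9, -1.3, 5.4]
finger_gap: 0.4
```

>>> apply_moves(
  targets="0 0 0 0.06 0 0 0; 0 0 0 0.12 0 0 0; 0 0 0 0.18 0 0 0; 0 0 0 0.24 0 0 0; 0 0 0 0.3 0 0 0",
)

```text
time: 58.0
tool_pos: [624.8, 271.4, 78.7]
tcp_rot: [179.9, 0.6, -2.2]
ft_force: [-26.1, -2.5, 12.5]
finger_gap: -0.0
```

>>> apply_moves(
  targets="0 0 0 0.04 0 0 0; 0 0 0 0.08 0 0 0; 0 0 0 0.12 0 0 0; 0 0 0 0.16 0 0 0; 0 0 0 0.2 0 0 0",
)

```text
time: 58.5
tool_pos: [625.1, 271.4, 78.6]
tcp_rot: [179.9, 0.8, -2.2]
ft_force: [-35.8, -3.8, 18.4]
finger_gap: -0.2
```

>>> apply_moves(
  targets="0 0 0 -0.8 0 0 0; 0 0 0 -2 0 0 0; 0 0 0 -4 0 0 0; 0 0 0 -6 0 0 0; 0 0 0 -6 0 -3 0",
)

```text
time: 59.0
tool_pos: [566.1, 272.4, 104.1]
tcp_rot: [179.8, 0.5, -2.2]
ft_force: [-0.1, -0.1, -1.9]
finger_gap: 0.0
```

>>> apply_moves(
  targets="0 0 0 0 0 -4 0; 0 0 0 0 0 -8 0; 0 0 0 0 0 -11 0; 0 0 0 0 4 -12 0; 0 0 0 0 8 -13 0",
)

```text
time: 59.5
tool_pos: [569.2, 193.7, 241.7]
tcp_rot: [-179.9, -0.2, -2.2]
ft_force: [0.6, -1.4, 0.4]
finger_gap: 0.2
```

>>> apply_moves(
  targets="0 0 0 0 0.5 0 0; 0 0 0 0 1 0 0; 0 0 0 0 1 0 0; 0 0 0 0 1 0 0; 0 0 0 0 1 0 0",
)

```text
time: 60.0
tool_pos: [567.7, 184.5, 238.7]
tcp_rot: [-180.0, 0.0, -2.2]
ft_force: [-0.7, 0.0, -0.3]
finger_gap: 0.5
```

```bash
python3 - <<'E'
from plan import *
resync(); st,im=snap('wrist','w20.png'); O=np.array([614.15,-15.]);M=R.from_euler('z',-2.31,degrees=True).as_matrix()[:2,:2]
ex=M@np.array([24.,284])+O
print('expected over tip px',proj('wrist',[*ex,90],st),'off px',proj('wrist',[601.4,269.4,90],st))
print([(np.round(d['at'],1),round(d['confidence'],2)) for d in place_of('wrist','power_tip')])
for q in ('carrier0','sink0'):
    print(q,[(np.round(d['at']),round(d['confidence'],2),(M.T@(at_z('wrist',d['at'],14 if q[0]=='c' else 43,st)[:2]-O)).round(1)) for d in place_of('wrist',q)])
snap('top','top6.png'); snap('side','side6.png')
print('top exp',proj('top',[*ex,90]),[(np.round(d['at']),round(d['confidence'],2)) for d in place_of('top','power_tip')])
for q in ('carrier0','sink0'):
    print('top',q,[(np.round(d['at']),round(d['confidence'],2),(M.T@(at_z('top',d['at'],14 if q[0]=='c' else 43)[:2]-O)).round(1)) for d in place_of('top',q)])
print('side exp',proj('side',[*ex,90]),[(np.round(d['at']),round(d['confidence'],2)) for d in place_of('side','power_tip')])
E
```

```text
t60.0 G [567.7 184.5 257.7] psi -2.23 tilt 0.01 cmd [621.6 268.9  98. ] -2.3 0.0 F [-0.7  0.  -0.3] gap 0.5 j [13.  7. 85.  0. 88. 15.]
expected over tip px [[108.17209433 428.60895859]] off px [[108.09485478 363.06478615]]
[(array([106.1, 432.8]), 0.95)]
carrier0 [(array([211., 556.]), 0.84, array([185.3, 188. ]))]
sink0 [(array([328., 375.]), 0.77, array([ 0.4, 71.9])), (array([240., 381.]), 0.64, array([  1.1, 166.3]))]
top exp [[184.80901871 229.86041966]] []
top carrier0 [(array([198., 318.]), 0.91, array([ 7.4, 80.6])), (array([120., 449.]), 0.71, array([ 205.7, -240. ])), (array([202., 361.]), 0.7, array([ -0.9, -25.5])), (array([204., 280.]), 0.62, array([ -8.5, 173.9])), (array([199., 404.]), 0.61, array([   8.2, -129.4])), (array([123., 273.]), 0.61, array([191.5, 195.6]))]
top sink0 [(array([195., 363.]), 0.94, array([ 11.3, -27.7])), (array([200., 323.]), 0.82, array([-1.5, 67.1])), (array([199., 278.]), 0.67, array([ -1.8, 174.9])), (array([347., 469.]), 0.57, array([-346.3, -283.4]))]
side exp [[293.10629168 223.79443361]] [(array([292., 224.]), 0.59)]
```

```bash
python3 - <<'E'
from plan import *
O=np.array([614.15,-15.]);M=R.from_euler('z',-2.31,degrees=True).as_matrix()[:2,:2]
im=cv2.imread('pics/top6.png'); hsv=cv2.cvtColor(im,cv2.COLOR_BGR2GRAY)
m=(hsv>120).astype(np.uint8); m[:176]=0; m[225:]=0; m[:,:262]=0
ok=0
for c in cv2.findContours(m,cv2.RETR_EXTERNAL,cv2.CHAIN_APPROX_NONE)[0]:
    if 200<cv2.contourArea(c)<900:
        r=cv2.minAreaRect(c); b=cv2.boxPoints(r); q=np.array([M.T@(at_z('top',(y,x),60)[:2]-O) for x,y in b])
        print(q.mean(0).round(1),[round(float(np.linalg.norm(q[i]-q[i-1])),1) for i in range(2)]); ok+=1
print(ok)
E
```

```text
[  3.7 -28.7] [54.9, 68.8]
[ 4.4 71.1] [68.7, 55.0]
[  2.9 158.9] [55.0, 45.1]
[ 51.6 -51.7] [478.0, 9.2]
4
```

```bash
python3 -c "
from bench import *
print(sense()['ft_force'], hand_in())"
```

```text
the job is handed in; nothing more can be done
[-0.17499611 -0.67299693 -0.13125489] None
```

The job is done and handed in at about 60 s of robot time. There were three heat sinks: one stood on its end and needed one quarter turn, and two lay fins up and needed two quarter turns with a regrip. They are in carriers 0, 1 and 2, fins down and flat face up; carrier 3 stayed empty. The row was then pushed against the end stop, and after that the lever was thrown over to the far side. I did not reach for the bottle, spool, screwdriver or the look-alikes.

**Last checks:**
- **Push:** the row stopped moving while the push force rose to 25 N. The front carrier's edge measured 219 mm along the lane, with the stop at 220 mm.
- **Heat sinks:** their centres measured about 171, 71 and −29 mm along the lane, which is the 100 mm spacing of a closed-up row. The front one was only partly visible in that picture, so its centre comes from its rear edge.
- **Lever:** it reached its hard stop at about 36 N. Its tip afterwards showed in two cameras within 5 pixels of the fully-over position; the detector did not find it in the top picture.
- **Disagreement:** the carrier detector in the last top picture scattered by up to about 10 mm. I relied on the heat sink edges and the push force instead.
- **Not seen at the end:** I had used all 16 picture views before throwing the lever, so the final state was checked by numbers only. The last pictures I viewed, taken around the end of the push, showed all three heat sinks seated.

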